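# Sort vent stoppers by probing and set up the tape

### The job

Get the vent stoppers ready for taping: try the bore of every rubber stopper on the bench with the steel probe, then put those bored right through in the metal tray and the blind ones in the blue tray. Stand the probe back in its hole in the instrument stand, and mount the spool of white tape on the tape stand's spindle, right down on its seat. Leave the glass dishes and the amber roll where they are.

Things in the scene. Friction and masses are not known exactly. Their poses are not given: they have to be found in the camera images.
- stopper_a: red-brown rubber stopper 40 mm tall (37 mm across the foot, 41 mm at the top), 45 g, standing loose on its foot, with a 10 mm bore from the top. Origin at the centre of its foot, z up the bore. Some are bored right through to the foot, others blind: a black disc held inside closes the bore 20 mm below the top. Which are which changes from start to start. None if not there today
- stopper_b: red-brown rubber stopper 40 mm tall (37 mm across the foot, 41 mm at the top), 45 g, standing loose on its foot, with a 10 mm bore from the top. Origin at the centre of its foot, z up the bore. Some are bored right through to the foot, others blind: a black disc held inside closes the bore 20 mm below the top. Which are which changes from start to start. None if not there today
- stopper_c: red-brown rubber stopper 40 mm tall (37 mm across the foot, 41 mm at the top), 45 g, standing loose on its foot, with a 10 mm bore from the top. Origin at the centre of its foot, z up the bore. Some are bored right through to the foot, others blind: a black disc held inside closes the bore 20 mm below the top. Which are which changes from start to start. None if not there today
- stopper_d: red-brown rubber stopper 40 mm tall (37 mm across the foot, 41 mm at the top), 45 g, standing loose on its foot, with a 10 mm bore from the top. Origin at the centre of its foot, z up the bore. Some are bored right through to the foot, others blind: a black disc held inside closes the bore 20 mm below the top. Which are which changes from start to start. None if not there today
- stopper_e: red-brown rubber stopper 40 mm tall (37 mm across the foot, 41 mm at the top), 45 g, standing loose on its foot, with a 10 mm bore from the top. Origin at the centre of its foot, z up the bore. Some are bored right through to the foot, others blind: a black disc held inside closes the bore 20 mm below the top. Which are which changes from start to start. None if not there today
- probe: steel probing pin, standing in the instrument stand: a straight pin 5 mm thick and 54 mm long, above it a ridged aluminium handle 13 mm thick and 65 mm long, then a black button head 20 mm wide and 8 mm thick; 127 mm in all, 60 g. Origin at the pin's tip, z up along the handle. In its hole it hangs on the handle's shoulder, tip 54 mm below the stand's top
- probe_tip (a point): tip of the probe's pin (same point as probe)
- stand: white instrument stand, a block 60 mm (x) by 130 mm (y) by 62 mm high, fixed to the bench. Origin at the centre of its underside. The probe's hole is at y -38 mm; forceps and a blade handle stand fixed at its other end (y +46 mm), up to 127 mm above the bench
- stand_hole (a point): mouth of the probe's hole in the stand's top face, 62 mm above the bench; round, 9 mm across, 58 mm deep, vertical
- steel_tray: shallow bare metal tray, light grey, for the stoppers that are bored right through: 130 mm (x) by 230 mm (y) outside, 25 mm high, walls and floor 3 mm, fixed. Origin at the centre of its underside
- blue_tray: shallow blue plastic tray for the blind stoppers: 130 mm (x) by 230 mm (y) outside, 25 mm high, walls and floor 3 mm, fixed. Origin at the centre of its underside
- tape_spool: spool of white breathable tape with a blue core, lying flat on the bench: 62 mm across, 25 mm high, bore 26 mm, 60 g. Origin at the centre of its underside, z up
- tape_stand: tape stand, fixed to the bench: grey base plate 150 mm (x) by 110 mm (y), 10 mm thick, with a toothed steel cutter bar 32 mm high along its +x edge (68 mm from the middle). At x -20 mm a round black seat 42 mm across, its top 18 mm above the bench, and on it an upright steel spindle 19 mm thick, rounded top 62 mm above the bench. Origin under the plate's centre
- spindle_seat (a point): centre of the seat's top face on the spindle's axis, 18 mm above the bench: where the centre of the spool's underside comes to rest; the spindle stands 44 mm above it
- film_roll: roll of amber sealing film with a cardboard core, 58 mm across, 45 mm high, standing on the bench; not wanted, leave it alone. Origin at the centre of its underside
- dishes: stack of two glass dishes, 94 mm across, 31 mm high; leave alone. Origin at the centre of its underside

How it is judged:
By the outcome, as a careful person would: the job done as asked, in the order asked, and still so for the second after the job is handed in, with the robot touching nothing.
Of stopper_b, stopper_e only 1 to 2 are there at a start; the rules pass over those that are not, and their reading is None.
At some moment in a run one of stopper_a, stopper_b, stopper_c, stopper_d, stopper_e, tape_spool may be knocked a few centimetres aside while the robot is not near it.
It also fails if it takes over 208 s, if anything falls off the work surface, if the arm or the gripper's body presses on something with over 40 N, if the wrist force passes 120 N, or if a joint passes its speed limit or range.

### The arm

A 6-joint arm with a two-finger parallel gripper is mounted at the origin on the work surface. World frame = base frame: x ahead of the robot, y to its left, z up, the work surface at z = 0. Lengths are in m, angles in rad, forces in N, time in s.
With the tool pointing down it reaches from about 0.425 to 1.125 m from the base axis. Payload 14.9 kg.
Tool frame: the origin (TCP) lies at the centre of the arm's flange, where the gripper is bolted on; the fingertips stand 191 mm ahead of it and the grasp point (between the pads) lies 172 mm ahead of it; z points along the fingers, y is the direction in which the jaws open and shut (so a half turn about z gives the same grasp; the last joint's range is limited). The gripper opens to 91 mm and grips with 3 to 60 N. Pads are 32 mm wide; open, the fingers measure 118 mm over their backs; the gripper's body (76 mm by 178 mm) begins 60 mm behind the grasp point.
Start: joints at [1.1, 0.379, 1.734, -0, 1.028, -0.033], TCP at [0.297, 0.634, 0.405] pointing down, gripper open.
Joint ranges: [-2.77, 2.77], [-0.74, 2.19], [0, 2.66], [-1.06, 4.2], [0.31, 2.87], [-3.08, 3.08]. Speed limits (rad/s): [1.89, 1.89, 2.39, 3.14, 3.14, 3.14].

### API

Orientations are given as a unit quaternion [x, y, z, w].
In Python, from rig import env gives the robot as it stands. The module is installed in compiled form; this text tells all that it offers.
- The arm moves only by the tool arm_command, never from a script. Its argument "plan" is a list of rows, each a list of 6 numbers: the shift along the tool's x, y, z in units of 50 mm (1.0 is 50 mm), then the turn, a rotation vector about the tool's x, y, z in units of 5 degrees (1.0 is 5 degrees). In form: [[dx, dy, dz, ax, ay, az], ...]. A call has exactly 8 rows; each row is the pose to reach, as a shift and turn from the pose commanded when the call began, along the tool's axes at that moment; what a row does not reach only later rows make up. A row lasts 1/10 s, in which the tool goes at most 50 mm and 8.59 degrees, less where a joint would pass 70% of its speed; a pose out of reach is approached as far as the arm can. A call with a gripper value outside its range is refused whole. "fingers" is the closure, from 0 (fully open) to 1 (shut), set as the call begins (left out, the last holds). The fingers move at their own pace and stop on an object; "newtons" is the grip in N (left out, the last holds). Time passes only in rows, so rows that repeat a pose let the fingers close, or fill a call up. It gives the time, the measured TCP pose, the force and the opening at its end, in the units of the state.
- env.get_state(): the state, without advancing time (a new reading comes with each control period).
- env.snapshot(name): name is "side" or "top"; returns a dict with "pixels" (480x640x3 uint8, red, green, blue), "z_map" (480x640 float32, m along the optical axis (not along the pixel's ray), 0 where there is no reading), "fx", "fy", "cx", "cy" (pixels), "R" (3x3) and "t" (3): a world point X has camera coordinates R X + t. Camera axes: x right, y down, z forward; pixel columns grow to the right and rows downward; lengths in m; the calibration is good to about 2 mm. A picture is of the moment at which its call begins.
- env.sign_off(): hands the job in, once; it reports no verdict.
The state is a dict: "time": time; "joints": joint angles; "qvel": joint speeds; "effort": joint torques, N m; "tool_pos": TCP position; "eef_rot": TCP orientation; "ft_force": force on the tool from outside, world axes, zero at the start; "wrist_torque": the same for the moment, N m; "opening": finger opening in m.
Only numpy, scipy, OpenCV 4.12 (cv2) and the standard library are available. Lean on these libraries where they do the work, as an engineer would, in place of code of your own. Each camera call takes 0.05 s, during which the arm holds its last target.

## Working session

There is one attempt and no reset: what is moved stays moved. The work goes in short steps, Python scripts to look and compute and a tool call to move; the robot and the scene stay as the last step left them, time stands still between calls to the robot, and variables do not carry over. Pictures are saved under pics/ and viewed, and the job is handed in when it is done.

Besides the shell and the picture viewer there is one more tool, called after "Request:" as name(argument=value, ...) on one line, values as JSON. arm_command: Moves the arm, as the interface text tells. Its arguments: {"type":"object","properties":{"plan":{"type":"array","items":{"type":"array","items":{"type":"number"}}},"fingers":{"type":"number"},"newtons":{"type":"number"}},"required":["plan"]}

```bash
mkdir -p pics; ls; cat > h.py <<'E'
import numpy as np, cv2
from rig import env
def snap(n,f=None):
    s=env.snapshot(n)
    if f: cv2.imwrite('pics/'+f+'.png',s['pixels'][:,:,::-1])
    return s
def cast(s,u,v,z):
    d=s['R'].T@np.array([(u-s['cx'])/s['fx'],(v-s['cy'])/s['fy'],1.]); o=-s['R'].T@s['t']
    return o+d*(z-o[2])/d[2]
def pts(s):
    Z=s['z_map']; v,u=np.mgrid[:480,:640]
    P=np.stack([(u-s['cx'])/s['fx']*Z,(v-s['cy'])/s['fy']*Z,Z],-1)
    return (P-s['t'])@s['R']
def proj(s,X):
    c=s['R']@np.array(X)+s['t']; return s['fx']*c[0]/c[2]+s['cx'],s['fy']*c[1]/c[2]+s['cy']
E
python3 - <<'E'
from h import *
st=env.get_state(); print({k:np.round(v,3) for k,v in st.items()})
for n in('top','side'):
    s=snap(n,n+'0'); print(n,s['fx'],s['R'].round(3).tolist(),s['t'].round(3),(-s['R'].T@s['t']).round(3))
E
```

```text
pics
{'time': np.float64(0.0), 'joints': array([ 1.1  ,  0.379,  1.735,  0.   ,  1.029, -0.033]), 'qvel': array([ 0.   , -0.   ,  0.   ,  0.   , -0.001,  0.001]), 'effort': array([-1.0000e-03, -7.6371e+01, -4.3437e+01,  6.5000e-02,  4.2000e-02,
       -0.0000e+00]), 'tool_pos': array([0.297, 0.634, 0.404]), 'eef_rot': array([ 0.217,  0.976, -0.001, -0.   ]), 'ft_force': array([ 0.731, -1.233, -0.654]), 'wrist_torque': array([ 0.003,  0.008, -0.021]), 'opening': np.float64(0.091)}
top 561.6332965833093 [[0.027, -0.999, 0.024], [-0.999, -0.028, -0.038], [0.038, -0.023, -0.999]] [-0.035  0.535  1.2  ] [0.489 0.008 1.22 ]
side 477.7770408921907 [[0.837, -0.547, -0.022], [-0.304, -0.431, -0.849], [0.455, 0.718, -0.527]] [-0.452  0.243  0.879] [ 0.052 -0.773  0.66 ]
```

View pics/top0.png

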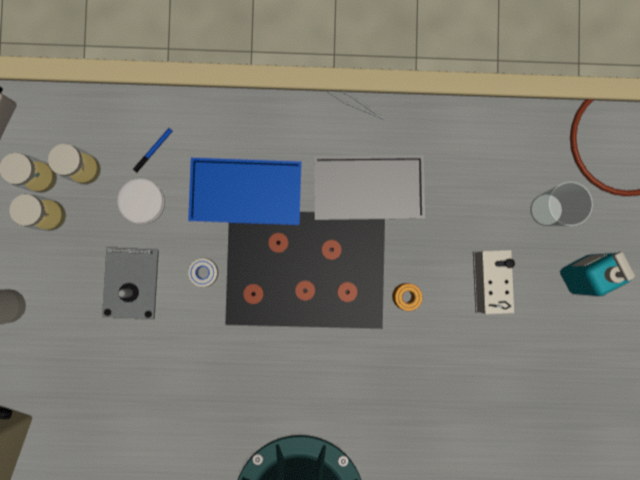

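View pics/side0.png

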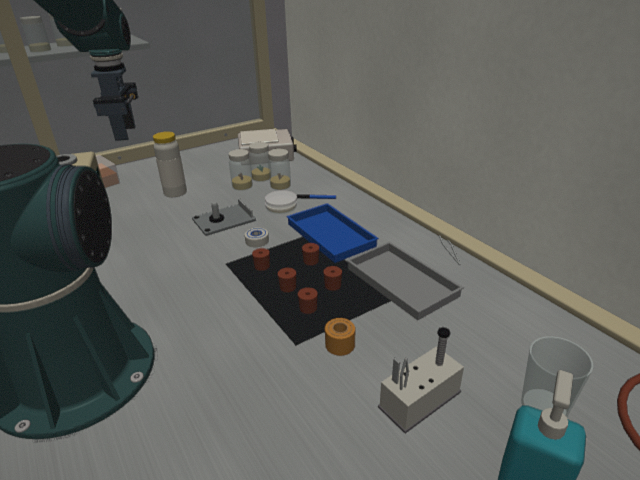

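```bash
cat > meas.py <<'E'
from h import *
def stoppers(s):
    p=cv2.cvtColor(s['pixels'],cv2.COLOR_RGB2HSV)
    m=((p[...,0]<12)|(p[...,0]>172))&(p[...,1]>90)&(p[...,2]>60)
    m[:,:200]=0; m[:,450:]=0; m[:150]=0; m[400:]=0
    m=m.astype(np.uint8)
    c,_=cv2.findContours(m,cv2.RETR_EXTERNAL,cv2.CHAIN_APPROX_NONE); out=[]
    for k in c:
        if cv2.contourArea(k)<150: continue
        (u,v),r=cv2.minEnclosingCircle(k)
        g=p[int(v)-7:int(v)+8,int(u)-7:int(u)+8,2].astype(float)
        w=np.clip(70-g,0,None) if g.min()<60 else g*0+1e-9
        yy,xx=np.mgrid[:15,:15]
        hu,hv=(w*xx).sum()/w.sum()+int(u)-7,(w*yy).sum()/w.sum()+int(v)-7
        out.append((cast(s,hu,hv,.04).round(4),cast(s,u,v,.04).round(4),r,cv2.contourArea(k)))
    return out
if __name__=='__main__':
    s=snap('top')
    for o in stoppers(s): print(o)
    cv2.imwrite('pics/crop1.png',cv2.resize(s['pixels'][220:340,180:380,::-1],None,fx=4,fy=4,interpolation=cv2.INTER_CUBIC))
    cv2.imwrite('pics/crop2.png',cv2.resize(s['pixels'][230:330,450:550,::-1],None,fx=6,fy=6,interpolation=cv2.INTER_CUBIC))
    cv2.imwrite('pics/crop3.png',cv2.resize(s['pixels'][230:330,90:240,::-1],None,fx=5,fy=5,interpolation=cv2.INTER_CUBIC))
    z=pts(s)
    for n,(u,v) in dict(head=(509,263),spool=(203,264),spindle=(127,292),blue=(245,190),steel=(370,190),bench=(440,350)).items(): print(n,z[v,u].round(3))
E
python3 meas.py
```

```text
(array([0.4406, 0.1093, 0.04  ]), array([0.4399, 0.1087, 0.04  ]), 10.426526069641113, 308.5)
(array([ 0.4498, -0.0884,  0.04  ]), array([ 0.4489, -0.0882,  0.04  ]), 10.13559341430664, 287.5)
(array([0.4496, 0.0009, 0.04  ]), array([0.4501, 0.0005, 0.04  ]), 10.185660362243652, 296.0)
(array([ 0.5372, -0.0535,  0.04  ]), array([ 0.5372, -0.0527,  0.04  ]), 10.202031135559082, 291.0)
(array([0.5487, 0.0597, 0.04  ]), array([0.5488, 0.0594, 0.04  ]), 10.247340202331543, 303.0)
head [ 0.516 -0.394  0.138]
spool [0.499 0.217 0.027]
spindle [0.437 0.367 0.05 ]
blue [0.662 0.136 0.006]
steel [ 0.671 -0.137 -0.001]
bench [ 0.327 -0.296  0.002]
```

View crops.

View pics/crop1.png

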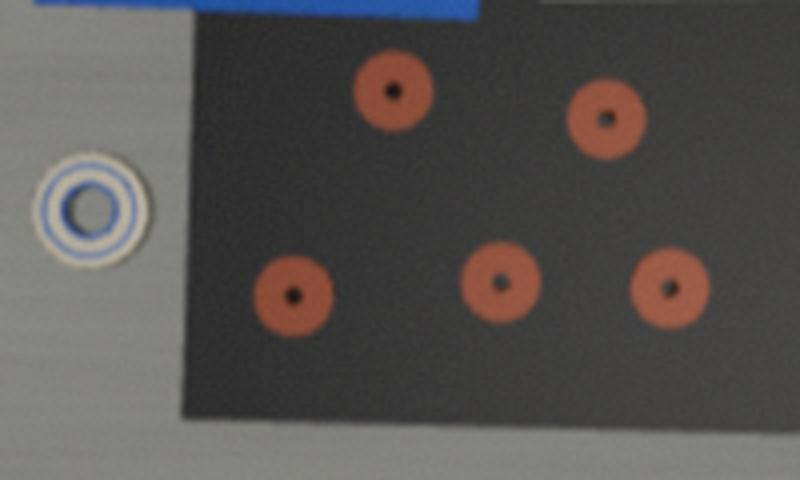

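View pics/crop2.png

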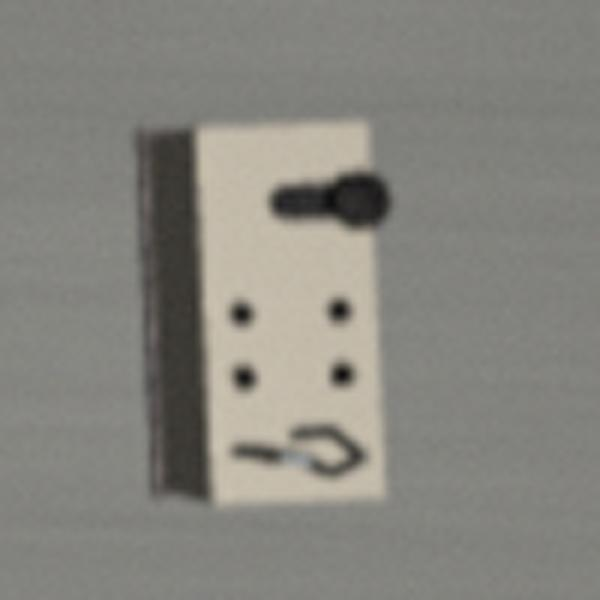

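View pics/crop3.png

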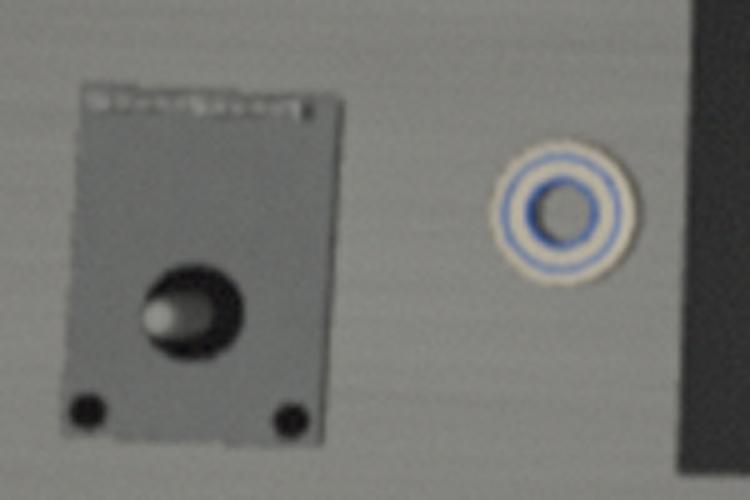

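```bash
cat > go.py <<'E'
from h import *
from scipy.spatial.transform import Rotation as Ro
def state():
    st=env.get_state(); R=Ro.from_quat(st['eef_rot']).as_matrix()
    return st,R
def row(x,y,zg,yaw=90,verbose=True):
    """grasp point target world (zg height of grasp point), jaw yaw deg"""
    st,R=state(); p=np.array(st['tool_pos'])
    a=np.deg2rad(yaw); yt=np.array([np.cos(a),np.sin(a),0]); 
    if yt@R[:,1]<0 : yt=-yt
    zt=np.array([0,0,-1.]); Rt=np.stack([np.cross(yt,zt),yt,zt],1)
    d=R.T@(np.array([x,y,zg+.172])-p)/.05
    r=np.rad2deg(Ro.from_matrix(R.T@Rt).as_rotvec())/5
    g=p-np.array([0,0,.172])
    print('t %.2f grasp'%st['time'],(p+.172*R[:,2]).round(4),'yaw %.1f'%np.rad2deg(np.arctan2(R[1,1],R[0,1])),'F',np.round(st['ft_force'],2),'open %.4f'%st['opening'])
    print('row',d.round(3),r.round(2)); return d,r
E
python3 - <<'E'
from go import *
s=snap('top')
f=lambda u,v,z,c,k:cast(s,c[0]+u/k,c[1]+v/k,z).round(4)[:2]
c=(450,230)
print('head',f(362,200,.135,c,6),'handle foot',f(289,202,.062,c,6))
cor=[f(*q,.062,c,6) for q in [(197,127),(368,122),(385,497),(213,505)]]; print('cor',*cor)
C=np.mean(cor,0); 
ax=(np.add(cor[0],cor[1])-np.add(cor[2],cor[3])); ax/=np.linalg.norm(ax); print('C',C,ax,'hole',C+.038*ax,'other',C-.046*ax)
c=(90,230)
print('spindle top',f(160,318,.062,c,5),'seat',f(194,313,.018,c,5),'spool',f(564,213,.025,c,5))
for q in [(85,85),(340,98),(322,442),(63,435)]: print('plate',f(*q,.01,c,5))
for n,cc in dict(blue=[(191,157),(301,159),(300,224),(189,222)],steel=[(314,157),(423,156),(424,218),(315,219)]).items(): print(n,[cast(s,*q,.025).round(3)[:2].tolist() for q in cc])
row(.55,.25,.232,90)
E
```

```text
head [ 0.5154 -0.3978] handle foot [ 0.5158 -0.3996]
cor [ 0.5409 -0.3671] [ 0.5443 -0.4269] [ 0.4148 -0.4345] [ 0.4106 -0.3747]
C [ 0.47765 -0.4008 ] [0.99829287 0.05840667] hole [ 0.51558513 -0.39858055] other [ 0.43172853 -0.40348671]
spindle top [0.4339 0.3733] seat [0.4342 0.373 ] spool [0.4808 0.2171]
plate [0.5299 0.4254]
plate [0.5273 0.3169]
plate [0.3804 0.3191]
plate [0.3807 0.4287]
blue [[0.726, 0.251], [0.729, 0.016], [0.59, 0.014], [0.587, 0.25]]
steel [[0.734, -0.012], [0.744, -0.246], [0.61, -0.251], [0.601, -0.017]]
t 0.20 grasp [0.2967 0.6338 0.2323] yaw 64.9 F [ 0.24 -0.8   0.17] open 0.0915
row [-7.843 -4.806  0.01 ] [-0.01 -0.   -5.02]
```

Request:
arm_command(plan=[[-7.8,-4.8,0,0,0,-5],[-7.8,-4.8,0,0,0,-5],[-7.8,-4.8,0,0,0,-5],[-7.8,-4.8,0,0,0,-5],[-7.8,-4.8,0,0,0,-5],[-7.8,-4.8,0,0,0,-5],[-7.8,-4.8,0,0,0,-5],[-7.8,-4.8,0,0,0,-5]], fingers=0.3, newtons=25)

```text
time: 1.0
tool_pos: [0.5172, 0.2978, 0.4048]
eef_rot: [0.001, 1.0, 0.0, 0.0]
ft_force: [0.4, 1.2, -0.7]
opening: 0.0637
```

```bash
python3 -c "
from go import *
row(.516,-.3985,.22,90)"
```

```text
t 1.00 grasp [0.5172 0.2978 0.2328] yaw 89.9 F [ 0.4   1.17 -0.65] open 0.0637
row [ 4.0000e-03 -1.3926e+01  2.5500e-01] [ 0.    0.   -0.02]
```

Request:
arm_command(plan=[[0,-14,0.2,0,0,0],[0,-14,0.2,0,0,0],[0,-14,0.2,0,0,0],[0,-14,0.2,0,0,0],[0,-14,0.2,0,0,0],[0,-14,0.2,0,0,0],[0,-14,0.2,0,0,0],[0,-14,0.2,0,0,0]])

```text
time: 1.8
tool_pos: [0.5154, -0.1023, 0.3992]
eef_rot: [0.001, 1.0, -0.0, 0.0]
ft_force: [0.9, -0.3, 0.8]
opening: 0.0638
```

```bash
python3 -c "
from go import *
row(.516,-.3985,.22,90)"
```

```text
t 1.80 grasp [ 0.5154 -0.1023  0.2272] yaw 89.9 F [ 0.87 -0.26  0.79] open 0.0638
row [-0.021 -5.925  0.144] [-0.    0.   -0.02]
```

Request:
arm_command(plan=[[0,-5.92,0.1,0,0,0],[0,-5.92,0.1,0,0,0],[0,-5.92,0.1,0,0,0],[0,-5.92,0.1,0,0,0],[0,-5.92,0.1,0,0,0],[0,-5.92,0.1,0,0,0],[0,-5.92,0.1,0,0,0],[0,-5.92,0.1,0,0,0]])

```text
time: 2.6
tool_pos: [0.515, -0.3969, 0.3935]
eef_rot: [0.002, 1.0, 0.0, -0.0]
ft_force: [-0.3, -0.5, 0.2]
opening: 0.0639
```

```bash
python3 -c "
from go import *
row(.516,-.3985,.097,90)
snap('side','s1');snap('top','t1')"
```

```text
t 2.60 grasp [ 0.5149 -0.3968  0.2215] yaw 89.8 F [-0.32 -0.47  0.19] open 0.0639
row [-0.021 -0.034  2.49 ] [ 0.01 -0.01 -0.04]
```

View pics/s1.png

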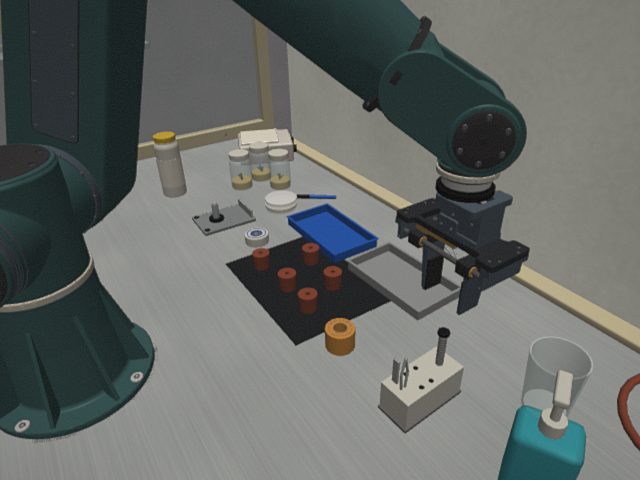

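Request:
arm_command(plan=[[-0.02,-0.03,0.4,0,0,0],[-0.02,-0.03,0.9,0,0,0],[-0.02,-0.03,1.4,0,0,0],[-0.02,-0.03,1.9,0,0,0],[-0.02,-0.03,2.3,0,0,0],[-0.02,-0.03,2.49,0,0,0],[-0.02,-0.03,2.49,0,0,0],[-0.02,-0.03,2.49,0,0,0]])

```text
time: 3.5
tool_pos: [0.5168, -0.3974, 0.2704]
eef_rot: [0.0, 1.0, -0.0, 0.0]
ft_force: [0.6, -0.7, 0.4]
opening: 0.0639
```

```bash
python3 -c "
from go import *
row(.516,-.3985,.097,90)
snap('side','s2')"
```

```text
t 3.50 grasp [ 0.5169 -0.3975  0.0984] yaw 90.0 F [ 0.61 -0.75  0.35] open 0.0639
row [ 0.017 -0.021  0.028] [-0.01  0.01 -0.01]
```

View pics/s2.png

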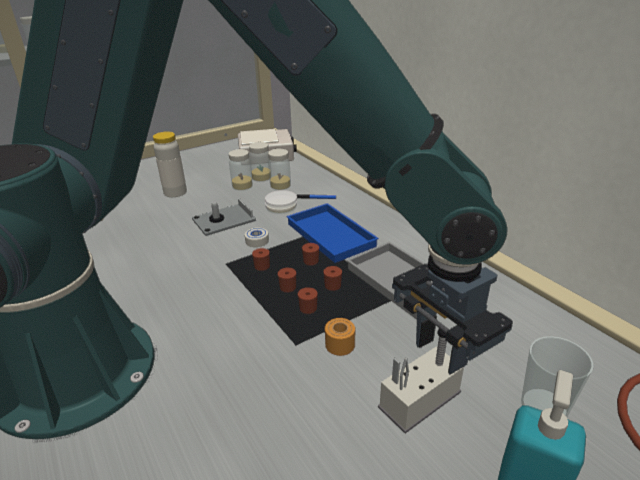

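Request:
arm_command(plan=[[0.01,-0.01,0.02,0,0,0],[0.01,-0.01,0.02,0,0,0],[0.01,-0.01,0.02,0,0,0],[0.01,-0.01,0.02,0,0,0],[0.01,-0.01,0.02,0,0,0],[0.01,-0.01,0.02,0,0,0],[0.01,-0.01,0.02,0,0,0],[0.01,-0.01,0.02,0,0,0]], fingers=1, newtons=25)

```text
time: 4.35
tool_pos: [0.5159, -0.3983, 0.2685]
eef_rot: [0.001, 1.0, -0.0, 0.0]
ft_force: [-0.5, -0.3, 0.7]
opening: 0.0185
```

```bash
python3 -c "
from go import *
for i in range(6): row(.516,-.3985,.22,90); snap('top')"
```

```text
t 4.35 grasp [ 0.5159 -0.3983  0.0965] yaw 89.9 F [-0.46 -0.31  0.75] open 0.0185
row [-1.000e-03 -5.000e-03 -2.469e+00] [-0.    0.   -0.02]
t 4.40 grasp [ 0.5159 -0.3983  0.0965] yaw 89.9 F [-0.32 -0.44 -0.17] open 0.0184
row [-2.000e-03 -5.000e-03 -2.469e+00] [-0.    0.   -0.02]
t 4.45 grasp [ 0.5159 -0.3983  0.0965] yaw 89.9 F [ 0.42 -0.54  0.06] open 0.0184
row [-2.00e-03 -5.00e-03 -2.47e+00] [ 0.    0.   -0.02]
t 4.50 grasp [ 0.5159 -0.3983  0.0965] yaw 89.9 F [-0.06  0.1   0.62] open 0.0185
row [-2.000e-03 -4.000e-03 -2.469e+00] [-0.    0.   -0.02]
t 4.55 grasp [ 0.5159 -0.3983  0.0966] yaw 89.9 F [-0.42 -0.11  0.78] open 0.0187
row [-1.000e-03 -5.000e-03 -2.469e+00] [-0.    0.   -0.02]
t 4.60 grasp [ 0.5159 -0.3982  0.0965] yaw 89.9 F [ 0.52  0.77 -0.05] open 0.0187
row [-2.00e-03 -5.00e-03 -2.47e+00] [ 0.   -0.   -0.02]
```

```bash
python3 -c "
from go import *
s=snap('side')
cv2.imwrite('pics/s3.png',cv2.resize(s['pixels'][250:400,360:540,::-1],None,fx=4,fy=4,interpolation=cv2.INTER_CUBIC))"
```

```text
(no output)
```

View pics/s3.png

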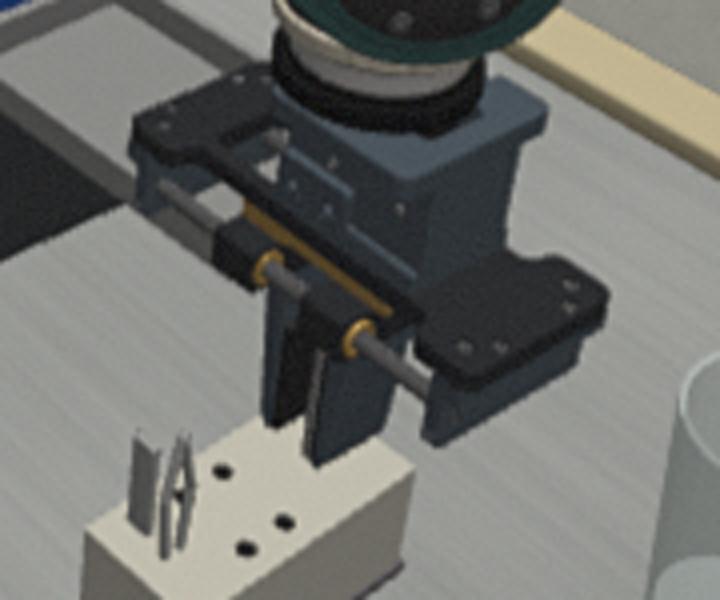

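Request:
arm_command(plan=[[0,0,0,0,0,0],[0,0,0,0,0,0],[0,0,0,0,0,0],[0,0,0.1,0,0,0],[0,0,0.2,0,0,0],[0,0,0.22,0,0,0],[0,0,0.22,0,0,0],[0,0,0.22,0,0,0]], fingers=0.6)

```text
time: 5.5
tool_pos: [0.5159, -0.3983, 0.2575]
eef_rot: [0.001, 1.0, 0.0, -0.0]
ft_force: [-0.3, -0.3, -0.5]
opening: 0.0368
```

Request:
arm_command(plan=[[0,0,0,0,0,0],[0,0,0,0,0,0],[0,0,0,0,0,0],[0,0,0,0,0,0],[0,0,0,0,0,0],[0,0,0,0,0,0],[0,0,0,0,0,0],[0,0,0,0,0,0]], fingers=1)

```text
time: 6.3
tool_pos: [0.5159, -0.3983, 0.2576]
eef_rot: [0.001, 1.0, -0.0, 0.0]
ft_force: [-0.4, -0.5, 1.3]
opening: 0.0128
```

```bash
python3 -c "
from go import *
row(.516,-.3985,.22,90)
s=snap('side')
cv2.imwrite('pics/s4.png',cv2.resize(s['pixels'][250:400,360:540,::-1],None,fx=4,fy=4,interpolation=cv2.INTER_CUBIC))"
```

```text
t 6.30 grasp [ 0.516  -0.3983  0.0856] yaw 89.9 F [-0.42 -0.49  1.33] open 0.0128
row [-1.000e-03 -5.000e-03 -2.688e+00] [-0.    0.   -0.02]
```

View pics/s4.png

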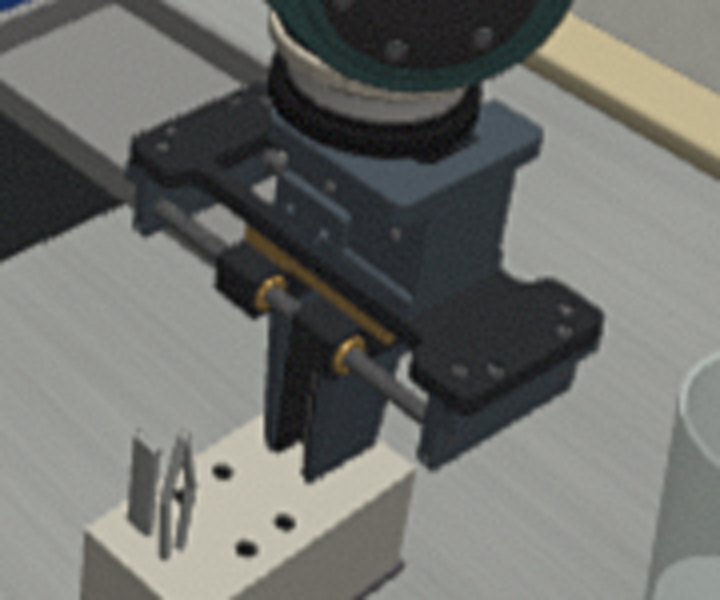

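Request:
arm_command(plan=[[0,0,-0.2,0,0,0],[0,0,-0.6,0,0,0],[0,0,-1,0,0,0],[0,0,-1.4,0,0,0],[0,0,-1.7,0,0,0],[0,0,-1.7,0,0,0],[0,0,-1.7,0,0,0],[0,0,-1.7,0,0,0]], newtons=40)

```text
time: 7.15
tool_pos: [0.5156, -0.398, 0.3415]
eef_rot: [0.001, 1.0, 0.0, -0.001]
ft_force: [-1.0, 0.1, -1.1]
opening: 0.0126
```

```bash
python3 -c "
from go import *
from meas import stoppers
s=snap('side','s5')
for o in stoppers(snap('top')): print(o[0],o[1])
row(.449,-.0882,.17,90)
st,R=state()
z=pts(s);g=st['tool_pos']+.172*R[:,2]
print(proj(s,g-[0,0,.0776]),proj(s,g-[0,0,.0236]))
cv2.imwrite('pics/s5.png',cv2.resize(s['pixels'][230:380,360:540,::-1],None,fx=4,fy=4,interpolation=cv2.INTER_CUBIC))"
```

```text
[0.4403 0.1091 0.04  ] [0.44   0.1087 0.04  ]
[ 0.4502 -0.0861  0.04  ] [ 0.4494 -0.0881  0.04  ]
[0.4501 0.0021 0.04  ] [0.4499 0.0005 0.04  ]
[ 0.5373 -0.0532  0.04  ] [ 0.537  -0.0524  0.04  ]
[0.5492 0.0602 0.04  ] [0.5489 0.0598 0.04  ]
t 7.25 grasp [ 0.5155 -0.3979  0.1695] yaw 89.9 F [ 0.64  0.46 -1.2 ] open 0.0123
row [ 1.344e+00  6.196e+00 -3.000e-03] [ 0.01 -0.01 -0.02]
(np.float64(439.8616938173334), np.float64(350.9257798742225)) (np.float64(443.6299559055778), np.float64(325.93119389413346))
```

View pics/s5.png

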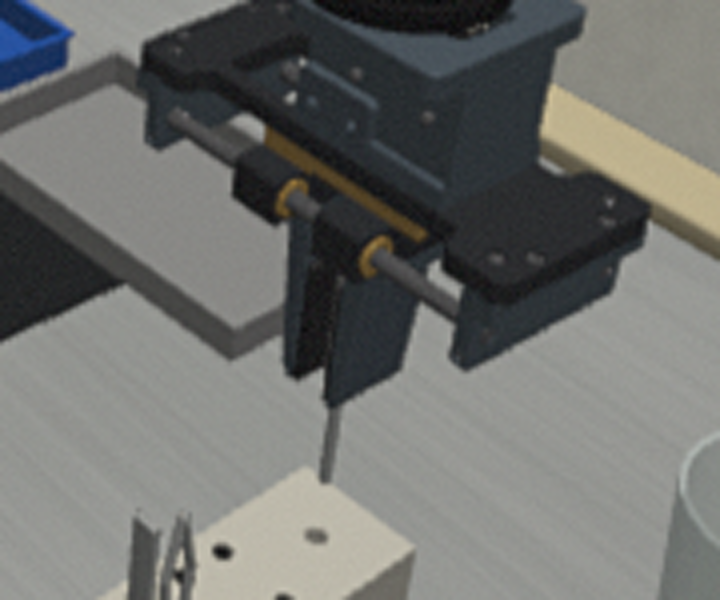

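Request:
arm_command(plan=[[1.34,6.2,0,0,0,0],[1.34,6.2,0,0,0,0],[1.34,6.2,0,0,0,0],[1.34,6.2,0,0,0,0],[1.34,6.2,0,0,0,0],[1.34,6.2,0,0,0,0],[1.34,6.2,0,0,0,0],[1.34,6.2,0,0,0,0]])

```text
time: 8.05
tool_pos: [0.4486, -0.0862, 0.3421]
eef_rot: [-0.001, 1.0, 0.0, -0.001]
ft_force: [-0.5, -0.3, -0.2]
opening: 0.0127
```

```bash
cat > chk.py <<'E'
import sys
from go import *
# usage: chk.py x y zt name : side crop around the tip
x,y,zg,name=float(sys.argv[1]),float(sys.argv[2]),float(sys.argv[3]),sys.argv[4]
row(x,y,zg,90); s=snap('side'); st,R=state(); g=st['tool_pos']+.172*R[:,2]
u,v=proj(s,g-[0,0,.0776]); a,b=int(u)-50,int(v)-45
print('tip pred',round(u,1),round(v,1),'hole pred',np.round(proj(s,[x,y,.04]),1),'crop origin',a,b)
cv2.imwrite('pics/%s.png'%name,cv2.resize(s['pixels'][b:b+90,a:a+100,::-1],None,fx=7,fy=6.5,interpolation=cv2.INTER_CUBIC) if 0 else cv2.resize(s['pixels'][b:b+90,a:a+100,::-1],None,fx=6,fy=6,interpolation=cv2.INTER_CUBIC))
E
python3 chk.py .4494 -.0882 .17 c1
```

```text
t 8.05 grasp [ 0.4484 -0.0862  0.1701] yaw 90.1 F [-0.53 -0.3  -0.21] open 0.0127
row [-0.016 -0.039  0.002] [ 0.   -0.01  0.01]
tip pred 305.5 272.9 hole pred [306.7 293.6] crop origin 255 227
```

View pics/c1.png

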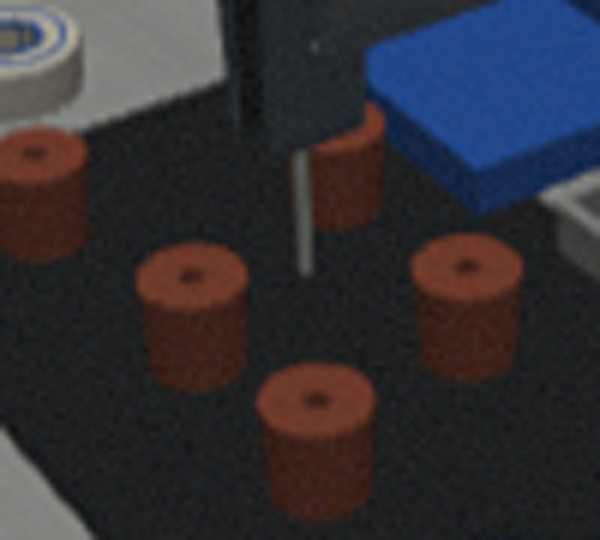

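Request:
arm_command(plan=[[-0.02,-0.04,0.2,0,0,0],[-0.02,-0.04,0.4,0,0,0],[-0.02,-0.04,0.6,0,0,0],[-0.02,-0.04,0.8,0,0,0],[-0.02,-0.04,0.92,0,0,0],[-0.02,-0.04,0.92,0,0,0],[-0.02,-0.04,0.92,0,0,0],[-0.02,-0.04,0.92,0,0,0]])

```text
time: 8.9
tool_pos: [0.4505, -0.0902, 0.2969]
eef_rot: [0.001, 1.0, -0.0, 0.0]
ft_force: [-0.1, -0.4, -1.1]
opening: 0.0126
```

```bash
python3 chk.py .4494 -.0882 .1026 c2
```

```text
t 8.90 grasp [ 0.4506 -0.0902  0.1249] yaw 89.9 F [-0.12 -0.44 -1.13] open 0.0126
row [0.023 0.04  0.445] [-0.    0.01 -0.02]
tip pred 307.6 291.0 hole pred [306.7 293.6] crop origin 257 246
```

View pics/c2.png

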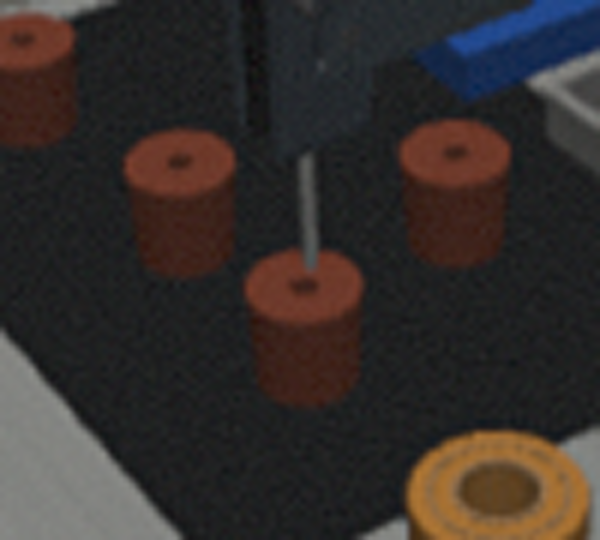

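Request:
arm_command(plan=[[0.02,0.04,0,0,0,0],[0.02,0.04,0,0,0,0],[0.02,0.04,0.1,0,0,0],[0.02,0.04,0.2,0,0,0],[0.02,0.04,0.3,0,0,0],[0.02,0.04,0.42,0,0,0],[0.02,0.04,0.42,0,0,0],[0.02,0.04,0.42,0,0,0]])

```text
time: 9.75
tool_pos: [0.4493, -0.0882, 0.2753]
eef_rot: [0.001, 1.0, 0.0, -0.0]
ft_force: [0.7, -0.1, -0.2]
opening: 0.0123
```

```bash
python3 chk.py .4494 -.0882 .0996 c3
```

```text
t 9.75 grasp [ 0.4492 -0.0881  0.1033] yaw 89.9 F [ 0.66 -0.13 -0.15] open 0.0123
row [-0.001 -0.001  0.073] [ 0.   -0.01 -0.02]
tip pred 307.0 298.9 hole pred [306.7 293.6] crop origin 256 253
```

View pics/c3.png

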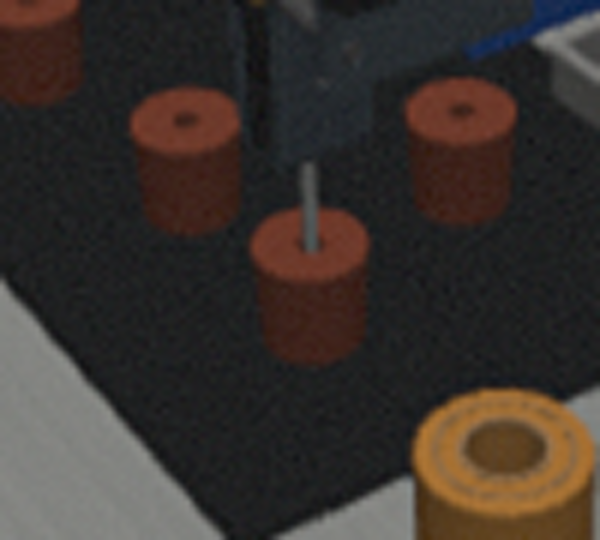

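Request:
arm_command(plan=[[0,0,0.03,0,0,0],[0,0,0.06,0,0,0],[0,0,0.09,0,0,0],[0,0,0.12,0,0,0],[0,0,0.15,0,0,0],[0,0,0.15,0,0,0],[0,0,0.15,0,0,0],[0,0,0.15,0,0,0]])

```text
time: 10.6
tool_pos: [0.4494, -0.0881, 0.2681]
eef_rot: [0.001, 1.0, 0.0, 0.0]
ft_force: [-0.6, -0.1, 0.0]
opening: 0.0125
```

```bash
python3 -c "
from go import *
for i in range(4): row(.4494,-.0882,.09);snap('side')"
```

```text
t 10.60 grasp [ 0.4494 -0.0881  0.0961] yaw 89.9 F [-0.59 -0.06  0.01] open 0.0125
row [-0.001 -0.001  0.121] [ 0.    0.   -0.02]
t 10.65 grasp [ 0.4494 -0.0882  0.0961] yaw 89.9 F [-0.65  0.29 -0.41] open 0.0126
row [-0.    -0.001  0.122] [-0.    0.   -0.02]
t 10.70 grasp [ 0.4494 -0.0882  0.0961] yaw 89.9 F [-0.1   0.27 -0.5 ] open 0.0123
row [-0.    -0.001  0.122] [-0.    0.   -0.02]
t 10.75 grasp [ 0.4494 -0.0882  0.0961] yaw 89.9 F [ 0.25 -0.79 -0.08] open 0.0124
row [-0.    -0.001  0.122] [-0.    0.   -0.02]
```

Request:
arm_command(plan=[[0,0,0.04,0,0,0],[0,0,0.08,0,0,0],[0,0,0.12,0,0,0],[0,0,0.16,0,0,0],[0,0,0.2,0,0,0],[0,0,0.24,0,0,0],[0,0,0.24,0,0,0],[0,0,0.24,0,0,0]])

```text
time: 11.6
tool_pos: [0.4494, -0.0882, 0.256]
eef_rot: [0.001, 1.0, 0.0, -0.0]
ft_force: [0.2, -0.2, -0.6]
opening: 0.0125
```

```bash
python3 chk.py .4494 -.0882 .1496 c4
```

```text
t 11.60 grasp [ 0.4493 -0.0882  0.084 ] yaw 89.9 F [ 0.22 -0.21 -0.57] open 0.0125
row [-0.000e+00 -1.000e-03 -1.313e+00] [ 0.   -0.   -0.02]
tip pred 307.3 306.0 hole pred [306.7 293.6] crop origin 257 261
```

View pics/c4.png

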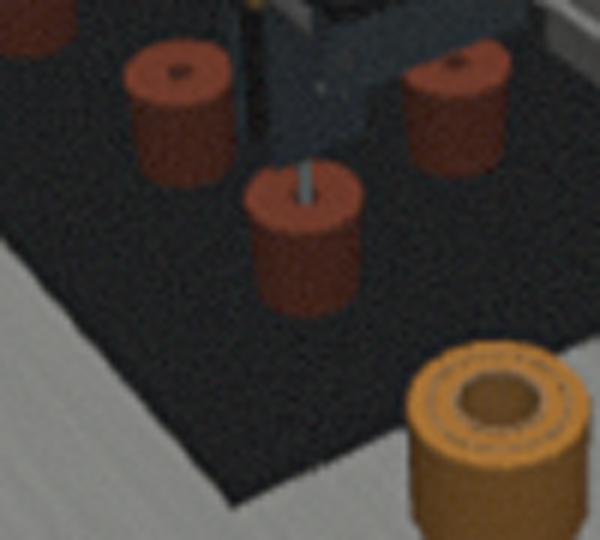

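Request:
arm_command(plan=[[0,0,-0.5,0,0,0],[0,0,-1,0,0,0],[0,0,-1.05,0,0,0],[0,0,-1.05,0,0,0],[-0.8,0.35,-1.05,0,0,0],[-1.75,0.71,-1.05,0,0,0],[-1.75,0.71,-1.05,0,0,0],[-1.75,0.71,-1.05,0,0,0]])

```text
time: 12.45
tool_pos: [0.537, -0.0524, 0.307]
eef_rot: [0.0, 1.0, 0.0, -0.001]
ft_force: [-0.5, -0.1, -0.6]
opening: 0.0124
```

Request:
arm_command(plan=[[0,0,0.1,0,0,0],[0,0,0.2,0,0,0],[0,0,0.2,0,0,0],[0,0,0.2,0,0,0],[0,0,0.2,0,0,0],[0,0,0.2,0,0,0],[0,0,0.2,0,0,0],[0,0,0.2,0,0,0]])

```text
time: 13.25
tool_pos: [0.5369, -0.0528, 0.2986]
eef_rot: [0.001, 1.0, -0.0, 0.0]
ft_force: [0.4, 0.6, -0.7]
opening: 0.0123
```

```bash
python3 chk.py .5371 -.0526 .1036 c5; python3 meas.py|head -5
```

```text
t 13.25 grasp [ 0.537  -0.0528  0.1266] yaw 89.9 F [ 0.4   0.59 -0.72] open 0.0123
row [-0.003  0.004  0.461] [-0.    0.   -0.02]
tip pred 331.7 268.2 hole pred [331.8 271.5] crop origin 281 223
(array([0.4404, 0.109 , 0.04  ]), array([0.44  , 0.1087, 0.04  ]), 10.368509292602539, 307.5)
(array([0.5489, 0.06  , 0.04  ]), array([0.5488, 0.06  , 0.04  ]), 10.337775230407715, 292.0)
head [ 0.518 -0.423  0.061]
spool [0.499 0.216 0.03 ]
spindle [0.437 0.366 0.054]
```

View pics/c5.png

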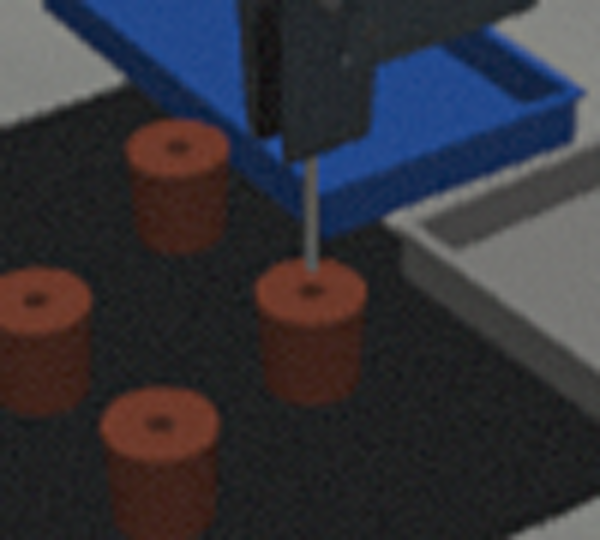

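Request:
arm_command(plan=[[0,0,0.15,0,0,0],[0,0,0.3,0,0,0],[0,0,0.45,0,0,0],[0,0,0.5,0,0,0],[0,0,0.55,0,0,0],[0,0,0.61,0,0,0],[0,0,0.61,0,0,0],[0,0,0.61,0,0,0]])

```text
time: 14.15
tool_pos: [0.5369, -0.0528, 0.2681]
eef_rot: [0.001, 1.0, -0.0, 0.0]
ft_force: [-0.3, -0.2, -0.8]
opening: 0.0126
```

```bash
python3 chk.py .5371 -.0526 .0916 c6
```

```text
t 14.15 grasp [ 0.537  -0.0528  0.0961] yaw 89.9 F [-0.33 -0.17 -0.83] open 0.0126
row [-0.003  0.004  0.09 ] [-0.    0.   -0.02]
tip pred 331.9 279.3 hole pred [331.8 271.5] crop origin 281 234
```

View pics/c6.png

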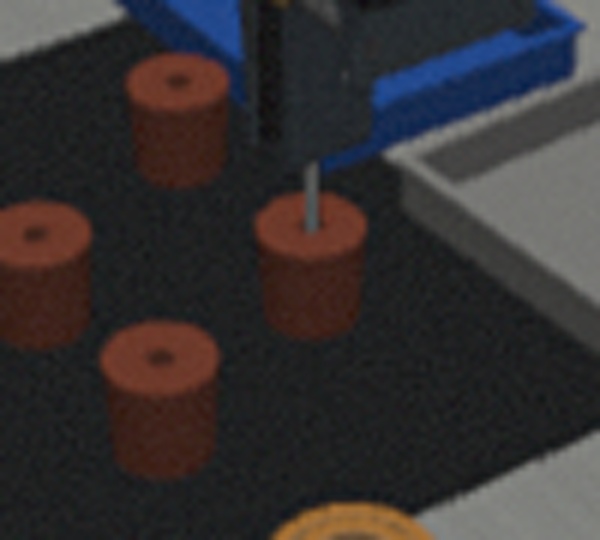

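Request:
arm_command(plan=[[0,0,0.04,0,0,0],[0,0,0.08,0,0,0],[0,0,0.12,0,0,0],[0,0,0.16,0,0,0],[0,0,0.2,0,0,0],[0,0,0.24,0,0,0],[0,0,0.24,0,0,0],[0,0,0.24,0,0,0]])

```text
time: 15.0
tool_pos: [0.5369, -0.0528, 0.256]
eef_rot: [0.001, 1.0, 0.0, -0.0]
ft_force: [0.4, -0.5, -0.3]
opening: 0.0125
```

```bash
python3 chk.py .5371 -.0526 .0916 c7
```

```text
t 15.00 grasp [ 0.5369 -0.0528  0.084 ] yaw 89.9 F [ 0.43 -0.52 -0.27] open 0.0125
row [-0.004  0.004 -0.153] [ 0.   -0.   -0.02]
tip pred 331.9 283.6 hole pred [331.8 271.5] crop origin 281 238
```

View pics/c7.png

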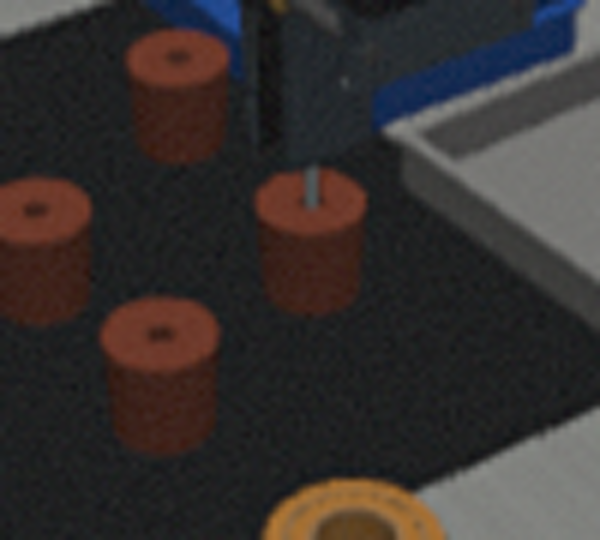

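Request:
arm_command(plan=[[0,0,-0.5,0,0,0],[0,0,-1,0,0,0],[0,0,-1.05,0,0,0],[0,0,-1.05,0,0,0],[-0.1,0.8,-1.05,0,0,0],[-0.2,1.6,-1.05,0,0,0],[-0.24,2.25,-1.05,0,0,0],[-0.24,2.25,-1.05,0,0,0]])

```text
time: 15.85
tool_pos: [0.5488, 0.0624, 0.3073]
eef_rot: [-0.001, 1.0, 0.0, -0.001]
ft_force: [-0.5, -0.0, 0.1]
opening: 0.0125
```

Request:
arm_command(plan=[[0,0,0.1,0,0,0],[0,0,0.2,0,0,0],[0,0,0.2,0,0,0],[0,0,0.2,0,0,0],[0,0,0.2,0,0,0],[0,0,0.2,0,0,0],[0,0,0.2,0,0,0],[0,0,0.2,0,0,0]])

```text
time: 16.65
tool_pos: [0.5491, 0.0597, 0.2987]
eef_rot: [0.001, 1.0, 0.0, 0.0]
ft_force: [-0.2, 0.4, -0.7]
opening: 0.0123
```

```bash
python3 chk.py .5489 .0597 .1036 c8; python3 meas.py|head -5
```

```text
t 16.65 grasp [0.5492 0.0597 0.1267] yaw 89.9 F [-0.23  0.36 -0.67] open 0.0123
row [0.004 0.001 0.461] [ 0.    0.   -0.02]
tip pred 309.5 244.4 hole pred [309.5 247.6] crop origin 259 199
(array([ 0.4502, -0.0861,  0.04  ]), array([ 0.4493, -0.0881,  0.04  ]), 9.987942695617676, 286.0)
(array([ 0.5377, -0.0535,  0.04  ]), array([ 0.537 , -0.0524,  0.04  ]), 10.134160041809082, 280.5)
head [ 0.518 -0.422  0.064]
spool [0.499 0.218 0.024]
spindle [0.437 0.366 0.052]
```

View pics/c8.png

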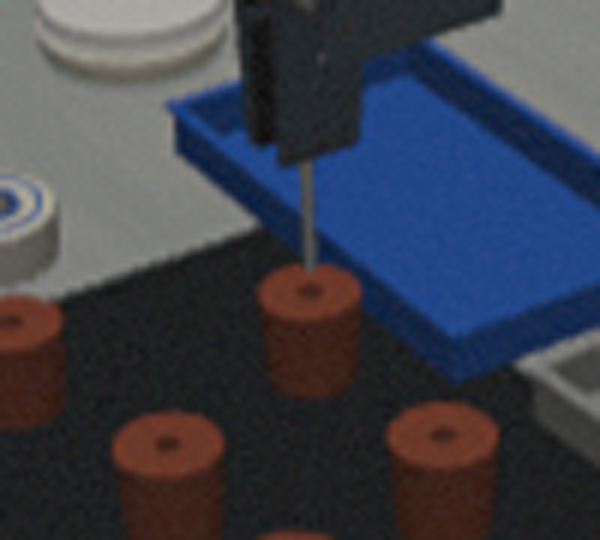

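Tip at crop x≈310, bore at (311,292): aligned. Down to 1.5 mm past disc level.

Request:
arm_command(plan=[[0,0,0.15,0,0,0],[0,0,0.3,0,0,0],[0,0,0.45,0,0,0],[0,0,0.5,0,0,0],[0,0,0.55,0,0,0],[0,0,0.61,0,0,0],[0,0,0.61,0,0,0],[0,0,0.61,0,0,0]])

```text
time: 17.55
tool_pos: [0.5493, 0.0597, 0.2684]
eef_rot: [0.001, 1.0, 0.0, 0.0]
ft_force: [-1.1, -0.5, 5.2]
opening: 0.0124
```

```bash
python3 chk.py .5489 .0597 .0916 c9
```

```text
t 17.55 grasp [0.5494 0.0597 0.0964] yaw 89.9 F [-1.14 -0.46  5.16] open 0.0124
row [ 0.008 -0.     0.095] [ 0.    0.   -0.02]
tip pred 310.0 254.9 hole pred [309.5 247.6] crop origin 259 209
```

View pics/c9.png

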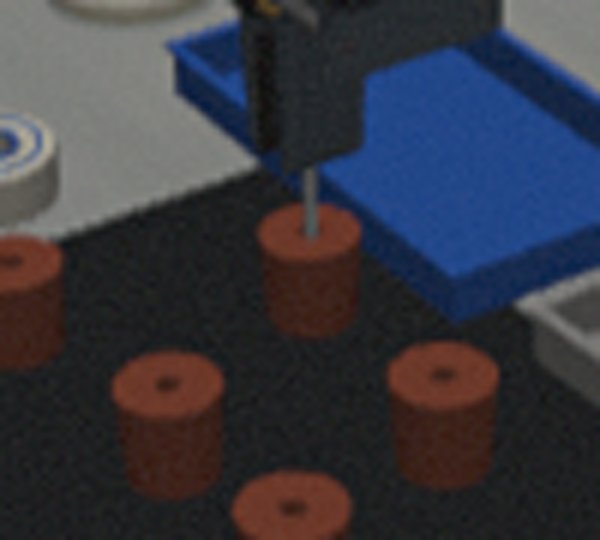

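Request:
arm_command(plan=[[0,0,-0.4,0,0,0],[0,0,-0.8,0,0,0],[0,0,-0.8,0,0,0],[0,0,-0.8,0,0,0],[0.8,0.35,-0.8,0,0,0],[1.6,0.7,-0.8,0,0,0],[2.18,0.98,-0.8,0,0,0],[2.18,0.98,-0.8,0,0,0]])

```text
time: 18.4
tool_pos: [0.4366, 0.1096, 0.3065]
eef_rot: [-0.0, 1.0, -0.0, -0.002]
ft_force: [0.5, -0.1, 0.4]
opening: 0.0127
```

Request:
arm_command(plan=[[0,0,0.1,0,0,0],[0,0,0.18,0,0,0],[0,0,0.18,0,0,0],[0,0,0.18,0,0,0],[0,0,0.18,0,0,0],[0,0,0.18,0,0,0],[0,0,0.18,0,0,0],[0,0,0.18,0,0,0]])

```text
time: 19.2
tool_pos: [0.4402, 0.1088, 0.2991]
eef_rot: [0.001, 1.0, 0.0, 0.0]
ft_force: [-0.1, 0.2, -1.3]
opening: 0.0123
```

```bash
python3 chk.py .44 .1087 .1036 c10; python3 meas.py|head -5
```

```text
t 19.20 grasp [0.4402 0.1088 0.1271] yaw 89.9 F [-0.1   0.24 -1.33] open 0.0123
row [ 0.004 -0.003  0.47 ] [ 0.    0.   -0.02]
tip pred 259.5 249.3 hole pred [259.8 252.7] crop origin 209 204
(array([ 0.4503, -0.0882,  0.04  ]), array([ 0.4489, -0.0882,  0.04  ]), 10.138032913208008, 286.5)
(array([0.4501, 0.0021, 0.04  ]), array([4.499e-01, 3.000e-04, 4.000e-02]), 10.152578353881836, 296.0)
(array([ 0.5376, -0.0535,  0.04  ]), array([ 0.5371, -0.0524,  0.04  ]), 10.10656452178955, 288.5)
(array([0.5489, 0.0601, 0.04  ]), array([0.5488, 0.0596, 0.04  ]), 10.214637756347656, 302.0)
head [ 0.518 -0.423  0.061]
```

View pics/c10.png

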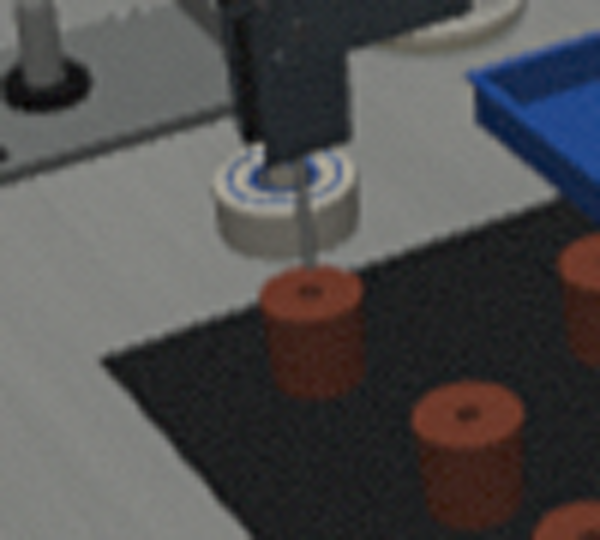

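Request:
arm_command(plan=[[0,0,0.15,0,0,0],[0,0,0.3,0,0,0],[0,0,0.45,0,0,0],[0,0,0.52,0,0,0],[0,0,0.58,0,0,0],[0,0,0.63,0,0,0],[0,0,0.63,0,0,0],[0,0,0.63,0,0,0]])

```text
time: 20.1
tool_pos: [0.4404, 0.1089, 0.268]
eef_rot: [0.001, 1.0, 0.0, 0.0]
ft_force: [-3.0, -0.9, 12.6]
opening: 0.0127
```

```bash
python3 chk.py .44 .1087 .0916 c11
```

```text
t 20.10 grasp [0.4404 0.1089 0.096 ] yaw 89.9 F [-2.97 -0.87 12.64] open 0.0127
row [ 0.008 -0.004  0.087] [ 0.    0.   -0.02]
tip pred 260.7 260.1 hole pred [259.8 252.7] crop origin 210 215
```

View pics/c11.png

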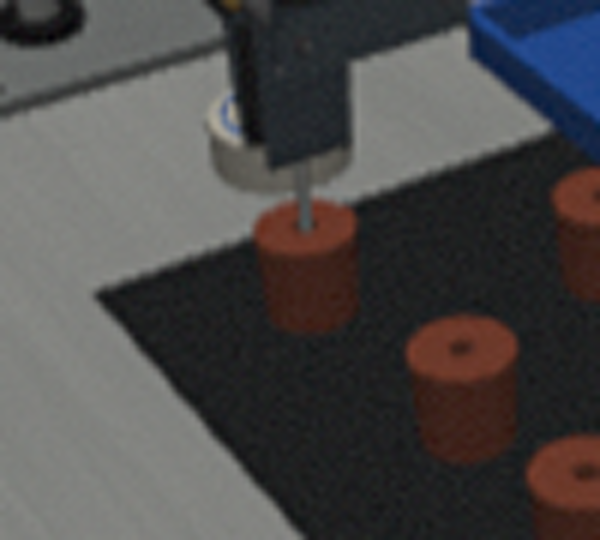

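Request:
arm_command(plan=[[0,0,-0.4,0,0,0],[0,0,-0.8,0,0,0],[0,0,-0.8,0,0,0],[0,0,-0.8,0,0,0],[-0.1,-0.8,-0.8,0,0,0],[-0.15,-1.6,-0.8,0,0,0],[-0.19,-2.17,-0.8,0,0,0],[-0.19,-2.17,-0.8,0,0,0]])

```text
time: 20.95
tool_pos: [0.4493, -0.0019, 0.3065]
eef_rot: [0.002, 1.0, -0.0, -0.001]
ft_force: [-0.4, 0.0, -0.2]
opening: 0.0126
```

Request:
arm_command(plan=[[0,0,0.1,0,0,0],[0,0,0.18,0,0,0],[0,0,0.18,0,0,0],[0,0,0.18,0,0,0],[0,0,0.18,0,0,0],[0,0,0.18,0,0,0],[0,0,0.18,0,0,0],[0,0,0.18,0,0,0]])

```text
time: 21.75
tool_pos: [0.4495, 0.0004, 0.2986]
eef_rot: [0.001, 1.0, -0.0, 0.0]
ft_force: [-0.3, 0.1, -0.3]
opening: 0.0127
```

```bash
python3 chk.py .45 .0004 .1036 c12; python3 meas.py|head -5
```

```text
t 21.75 grasp [4.495e-01 4.000e-04 1.266e-01] yaw 89.9 F [-0.32  0.12 -0.33] open 0.0127
row [-0.01  0.    0.46] [-0.    0.   -0.02]
tip pred 285.6 269.9 hole pred [286.  273.1] crop origin 235 224
(array([0.4413, 0.1035, 0.04  ]), array([0.4399, 0.1117, 0.04  ]), 9.823541641235352, 172.5)
(array([ 0.5374, -0.0534,  0.04  ]), array([ 0.5371, -0.0526,  0.04  ]), 10.140132904052734, 290.5)
(array([0.5491, 0.0602, 0.04  ]), array([0.5488, 0.06  , 0.04  ]), 10.337775230407715, 304.0)
head [ 0.518 -0.423  0.059]
spool [0.499 0.216 0.031]
```

View pics/c12.png

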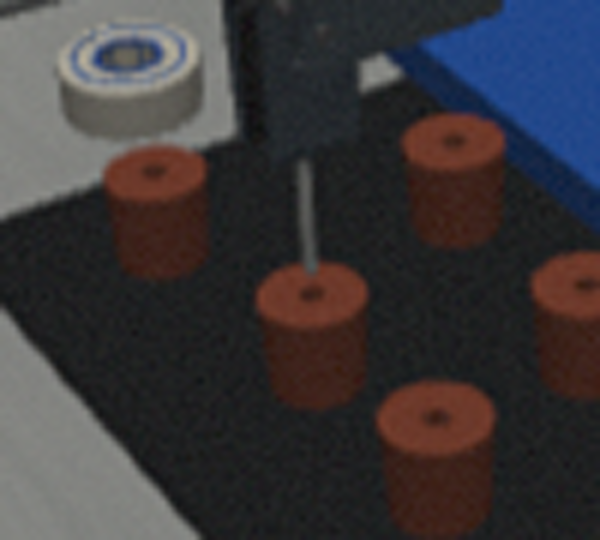

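Request:
arm_command(plan=[[-0.01,0,0.15,0,0,0],[-0.01,0,0.3,0,0,0],[-0.01,0,0.45,0,0,0],[-0.01,0,0.52,0,0,0],[-0.01,0,0.58,0,0,0],[-0.01,0,0.63,0,0,0],[-0.01,0,0.63,0,0,0],[-0.01,0,0.63,0,0,0]])

```text
time: 22.65
tool_pos: [0.4501, 0.0003, 0.2671]
eef_rot: [0.001, 1.0, -0.0, 0.0]
ft_force: [-1.0, 0.7, 0.2]
opening: 0.0129
```

```bash
python3 chk.py .45 .0004 .0916 c13
```

```text
t 22.65 grasp [4.501e-01 3.000e-04 9.510e-02] yaw 89.9 F [-0.98  0.66  0.17] open 0.0129
row [0.001 0.001 0.07 ] [-0.    0.   -0.02]
tip pred 286.7 281.2 hole pred [286.  273.1] crop origin 236 236
```

View pics/c13.png

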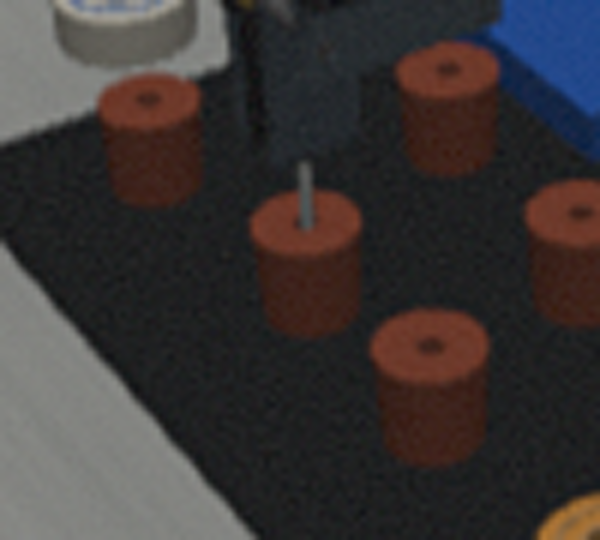

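Request:
arm_command(plan=[[0,0,0.04,0,0,0],[0,0,0.08,0,0,0],[0,0,0.12,0,0,0],[0,0,0.16,0,0,0],[0,0,0.2,0,0,0],[0,0,0.22,0,0,0],[0,0,0.22,0,0,0],[0,0,0.22,0,0,0]])

```text
time: 23.5
tool_pos: [0.45, 0.0003, 0.256]
eef_rot: [0.001, 1.0, -0.0, -0.0]
ft_force: [0.7, 0.4, -0.1]
opening: 0.0126
```

```bash
python3 chk.py .45 .0004 .0916 c14
```

```text
t 23.50 grasp [4.5e-01 3.0e-04 8.4e-02] yaw 89.9 F [ 0.67  0.35 -0.15] open 0.0126
row [ 0.001  0.001 -0.151] [-0.   -0.   -0.02]
tip pred 286.9 285.2 hole pred [286.  273.1] crop origin 236 240
```

View pics/c14.png

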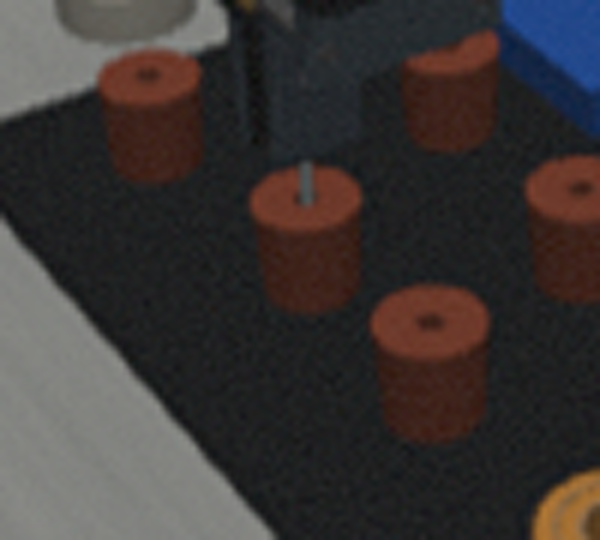

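Request:
arm_command(plan=[[0,0,-0.6,0,0,0],[0,0,-1.2,0,0,0],[0,0,-1.8,0,0,0],[0,0,-1.8,0,0,0],[0,0,-1.8,0,0,0],[-0.2,-0.8,-1.8,0,0,0],[-0.3,-1.6,-1.8,0,0,0],[-0.4,-2.4,-1.8,0,0,0]])

```text
time: 24.35
tool_pos: [0.4695, -0.1209, 0.3447]
eef_rot: [0.0, 1.0, 0.0, -0.001]
ft_force: [0.5, -0.3, -0.5]
opening: 0.0126
```

Request:
arm_command(plan=[[-0.92,-5.57,0,0,0,0],[-0.92,-5.57,0,0,0,0],[-0.92,-5.57,0,0,0,0],[-0.92,-5.57,0,0,0,0],[-0.92,-5.57,0,0,0,0],[-0.92,-5.57,0,0,0,0],[-0.92,-5.57,0,0,0,0],[-0.92,-5.57,0,0,0,0]])

```text
time: 25.15
tool_pos: [0.5149, -0.3984, 0.3441]
eef_rot: [0.001, 1.0, 0.001, -0.001]
ft_force: [-0.3, 0.1, -1.8]
opening: 0.0121
```

Request:
arm_command(plan=[[0,0,0,0,0,0],[0,0,0.1,0,0,0],[0,0,0.2,0,0,0],[0,0,0.2,0,0,0],[0,0,0.2,0,0,0],[0,0,0.2,0,0,0],[0,0,0.2,0,0,0],[0,0,0.2,0,0,0]])

```text
time: 25.95
tool_pos: [0.5154, -0.3983, 0.3362]
eef_rot: [0.001, 1.0, -0.0, 0.0]
ft_force: [-0.4, -0.2, -0.3]
opening: 0.0127
```

```bash
python3 chk.py .5159 -.3983 .0856 c15; python3 meas.py|head -5
```

```text
t 25.95 grasp [ 0.5155 -0.3983  0.1642] yaw 89.9 F [-0.41 -0.24 -0.25] open 0.0127
row [-0.009  0.     1.572] [-0.    0.   -0.02]
tip pred 439.7 353.4 hole pred [436.8 373.3] crop origin 389 308
(array([0.4407, 0.1094, 0.04  ]), array([0.44  , 0.1087, 0.04  ]), 10.368509292602539, 310.0)
(array([ 0.4484, -0.0892,  0.04  ]), array([ 0.4492, -0.088 ,  0.04  ]), 9.997881889343262, 286.0)
(array([0.4501, 0.0021, 0.04  ]), array([0.45  , 0.0006, 0.04  ]), 10.126642227172852, 293.5)
(array([ 0.5373, -0.0534,  0.04  ]), array([ 0.5371, -0.0524,  0.04  ]), 10.108495712280273, 290.0)
(array([0.5492, 0.0603, 0.04  ]), array([0.5489, 0.0598, 0.04  ]), 10.346177101135254, 306.0)
```

View pics/c15.png

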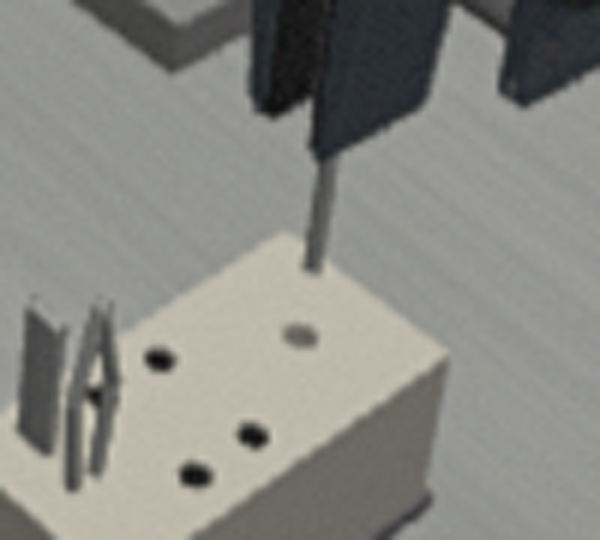

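Request:
arm_command(plan=[[0,0,0.1,0,0,0],[0,0,0.2,0,0,0],[0,0,0.3,0,0,0],[0,0,0.4,0,0,0],[0,0,0.5,0,0,0],[0,0,0.6,0,0,0],[0,0,0.7,0,0,0],[0,0,0.7,0,0,0]])

```text
time: 26.85
tool_pos: [0.5152, -0.3981, 0.3002]
eef_rot: [0.001, 1.0, 0.0, -0.0]
ft_force: [0.5, -0.3, 0.1]
opening: 0.0123
```

```bash
python3 chk.py .5159 -.3983 .0856 c16
```

```text
t 26.85 grasp [ 0.5151 -0.398   0.1282] yaw 89.9 F [ 0.49 -0.34  0.14] open 0.0123
row [-0.014 -0.004  0.852] [ 0.01 -0.01 -0.02]
tip pred 437.2 368.8 hole pred [436.8 373.3] crop origin 387 323
```

View pics/c16.png

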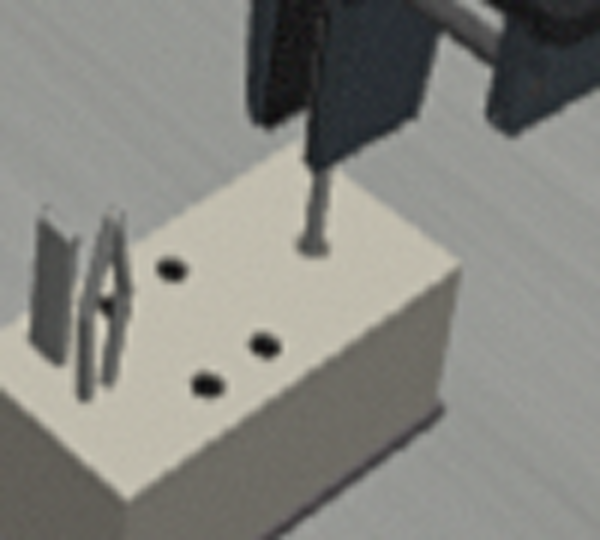

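Request:
arm_command(plan=[[0,0,0.15,0,0,0],[0,0,0.3,0,0,0],[0,0,0.45,0,0,0],[0,0,0.6,0,0,0],[0,0,0.75,0,0,0],[0,0,0.83,0,0,0],[0,0,0.83,0,0,0],[0,0,0.83,0,0,0]])

```text
time: 27.7
tool_pos: [0.5155, -0.3983, 0.2596]
eef_rot: [0.001, 1.0, -0.0, 0.0]
ft_force: [-0.0, 0.5, 0.3]
opening: 0.0125
```

Request:
arm_command(plan=[[0,0,0,0,0,0],[0,0,0,0,0,0],[0,0,0,0,0,0],[0,0,0,0,0,0],[0,0,0,0,0,0],[0,0,0,0,0,0],[0,0,0,0,0,0],[0,0,0,0,0,0]], fingers=0.4)

```text
time: 28.5
tool_pos: [0.5154, -0.3983, 0.2595]
eef_rot: [0.001, 1.0, -0.0, 0.0]
ft_force: [-0.3, 0.5, 0.6]
opening: 0.0545
```

Request:
arm_command(plan=[[0,0,-0.5,0,0,0],[0,0,-1,0,0,0],[0,0,-1.6,0,0,0],[0,0,-2.2,0,0,0],[0,0,-2.4,0,0,0],[0,0,-2.4,0,0,0],[0,0,-2.4,0,0,0],[0,0,-2.4,0,0,0]])

```text
time: 29.3
tool_pos: [0.5151, -0.398, 0.3779]
eef_rot: [0.001, 1.0, 0.001, -0.001]
ft_force: [-0.4, -0.7, 0.6]
opening: 0.0549
```

```bash
python3 chk.py .449 -.0881 .15 c17; python3 -c "
from go import *
s=snap('side');cv2.imwrite('pics/s6.png',cv2.resize(s['pixels'][230:430,360:540,::-1],None,fx=3,fy=3,interpolation=cv2.INTER_CUBIC))"; python3 meas.py|head -5
```

```text
t 29.30 grasp [ 0.5148 -0.3977  0.2059] yaw 89.9 F [-0.36 -0.66  0.59] open 0.0549
row [1.329 6.194 1.129] [ 0.02 -0.02 -0.02]
tip pred 442.0 334.4 hole pred [306.6 293.6] crop origin 392 289
(array([0.4405, 0.1094, 0.04  ]), array([0.44  , 0.1087, 0.04  ]), 10.368509292602539, 306.5)
(array([ 0.4502, -0.0861,  0.04  ]), array([ 0.4494, -0.0881,  0.04  ]), 10.059260368347168, 288.0)
(array([0.4501, 0.0021, 0.04  ]), array([4.499e-01, 3.000e-04, 4.000e-02]), 10.148733139038086, 295.0)
(array([ 0.5372, -0.0534,  0.04  ]), array([ 0.537 , -0.0526,  0.04  ]), 10.08837890625, 287.0)
(array([0.5491, 0.0602, 0.04  ]), array([0.5488, 0.0599, 0.04  ]), 10.313997268676758, 305.5)
```

View pics/s6.png

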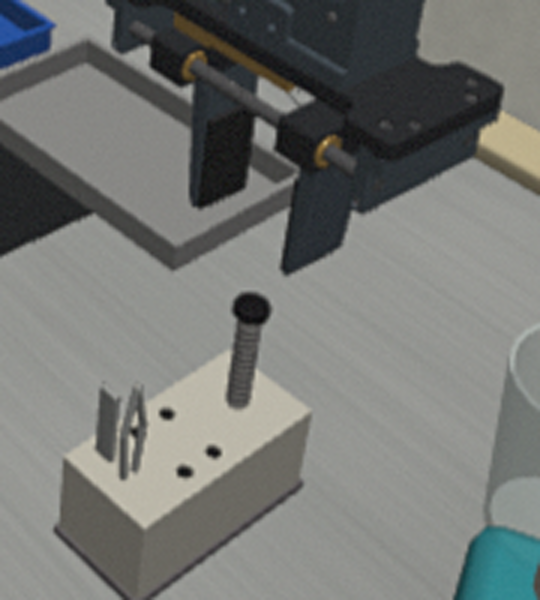

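Request:
arm_command(plan=[[1.33,6.2,0.5,0,0,0],[1.33,6.2,0.5,0,0,0],[1.33,6.2,0.5,0,0,0],[1.33,6.2,0.5,0,0,0],[1.33,6.2,0.5,0,0,0],[1.33,6.2,1,0,0,0],[1.33,6.2,1.5,0,0,0],[1.33,6.2,1.5,0,0,0]], fingers=0.35, newtons=20)

```text
time: 30.25
tool_pos: [0.4472, -0.0857, 0.3011]
eef_rot: [-0.001, 1.0, 0.001, -0.003]
ft_force: [-0.0, -0.6, 1.2]
opening: 0.0591
```

Request:
arm_command(plan=[[0,0,0,0,0,0],[0,0,0,0,0,0],[0,0,0,0,0,0],[0,0,0,0,0,0],[0,0,0,0,0,0],[0,0,0,0,0,0],[0,0,0,0,0,0],[0,0,0,0,0,0]])

```text
time: 31.05
tool_pos: [0.4494, -0.0882, 0.3046]
eef_rot: [0.001, 1.0, -0.0, 0.0]
ft_force: [-0.2, -0.2, 0.7]
opening: 0.0592
```

```bash
python3 chk.py .4492 -.0881 .026 c18
```

```text
t 31.05 grasp [ 0.4494 -0.0882  0.1326] yaw 89.9 F [-0.17 -0.18  0.67] open 0.0592
row [3.000e-03 2.000e-03 2.131e+00] [-0.    0.   -0.02]
tip pred 306.4 287.9 hole pred [306.6 293.6] crop origin 256 242
```

View pics/c18.png

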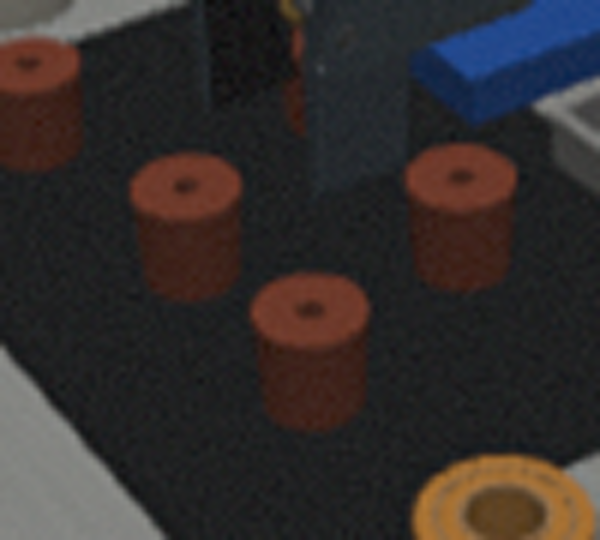

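Request:
arm_command(plan=[[0,0,0.5,0,0,0],[0,0,1,0,0,0],[0,0,1.4,0,0,0],[0,0,1.8,0,0,0],[0,0,2.05,0,0,0],[0,0,2.13,0,0,0],[0,0,2.13,0,0,0],[0,0,2.13,0,0,0]])

```text
time: 31.9
tool_pos: [0.4496, -0.0882, 0.1987]
eef_rot: [0.001, 1.0, -0.0, 0.0]
ft_force: [-0.6, -0.5, 0.8]
opening: 0.0595
```

Request:
arm_command(plan=[[0,0,0,0,0,0],[0,0,0,0,0,0],[0,0,0,0,0,0],[0,0,0,0,0,0],[0,0,0,0,0,0],[0,0,0,0,0,0],[0,0,0,0,0,0],[0,0,0,0,0,0]], fingers=1, newtons=20)

```text
time: 32.7
tool_pos: [0.4495, -0.0882, 0.1984]
eef_rot: [0.001, 1.0, -0.0, 0.0]
ft_force: [-0.9, 0.3, 8.3]
opening: 0.038
```

Request:
arm_command(plan=[[0,0,-0.3,0,0,0],[0,0,-0.7,0,0,0],[0,0,-1.1,0,0,0],[0,0,-1.5,0,0,0],[0,0,-1.6,0,0,0],[0,0,-1.6,0,0,0],[0,0,-1.6,0,0,0],[0,0,-1.6,0,0,0]])

```text
time: 33.5
tool_pos: [0.4491, -0.0881, 0.2771]
eef_rot: [0.001, 1.0, 0.0, -0.001]
ft_force: [-0.1, 1.0, -1.0]
opening: 0.0378
```

```bash
python3 chk.py .645 -.185 .106 c19; python3 meas.py|head -5
```

```text
t 33.50 grasp [ 0.4488 -0.088   0.1051] yaw 89.9 F [-0.09  1.   -0.97] open 0.0378
row [-3.922 -1.933 -0.024] [ 0.   -0.02 -0.02]
tip pred 306.7 298.3 hole pred [408.6 284.2] crop origin 256 253
(array([0.4404, 0.1091, 0.04  ]), array([0.4401, 0.1086, 0.04  ]), 10.352611541748047, 306.5)
(array([ 0.5374, -0.0535,  0.04  ]), array([ 0.537 , -0.0524,  0.04  ]), 10.134160041809082, 289.0)
(array([0.5489, 0.0599, 0.04  ]), array([0.5488, 0.0597, 0.04  ]), 10.28542709350586, 303.0)
head [ 0.516 -0.395  0.136]
spool [0.499 0.218 0.022]
```

View pics/c19.png

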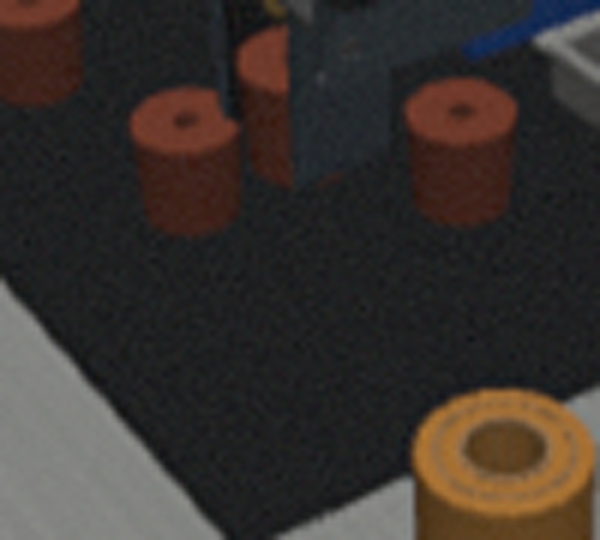

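Request:
arm_command(plan=[[-3.91,-1.94,0,0,0,0],[-3.91,-1.94,0,0,0,0],[-3.91,-1.94,0,0,0,0],[-3.91,-1.94,0,0,0,0],[-3.91,-1.94,0,0,0,0],[-3.91,-1.94,0,0,0,0],[-3.91,-1.94,0,0,0,0],[-3.91,-1.94,0,0,0,0]])

```text
time: 34.4
tool_pos: [0.6438, -0.185, 0.2774]
eef_rot: [0.001, 1.0, 0.0, -0.001]
ft_force: [-0.2, -0.6, -0.5]
opening: 0.0383
```

```bash
python3 -c "
from go import *
row(.645,-.185,.03)
s=snap('side');cv2.imwrite('pics/s7.png',cv2.resize(s['pixels'][200:350,330:530,::-1],None,fx=4,fy=4,interpolation=cv2.INTER_CUBIC))
st,R=state(); g=st['tool_pos']+.172*R[:,2]
print(proj(s,g-[0,0,.026]))"
```

```text
t 34.40 grasp [ 0.6435 -0.1849  0.1054] yaw 89.9 F [-0.16 -0.62 -0.5 ] open 0.0383
row [-0.027 -0.002  1.509] [ 0.01 -0.02 -0.02]
(np.float64(409.50292020327356), np.float64(269.17654858857))
```

View pics/s7.png

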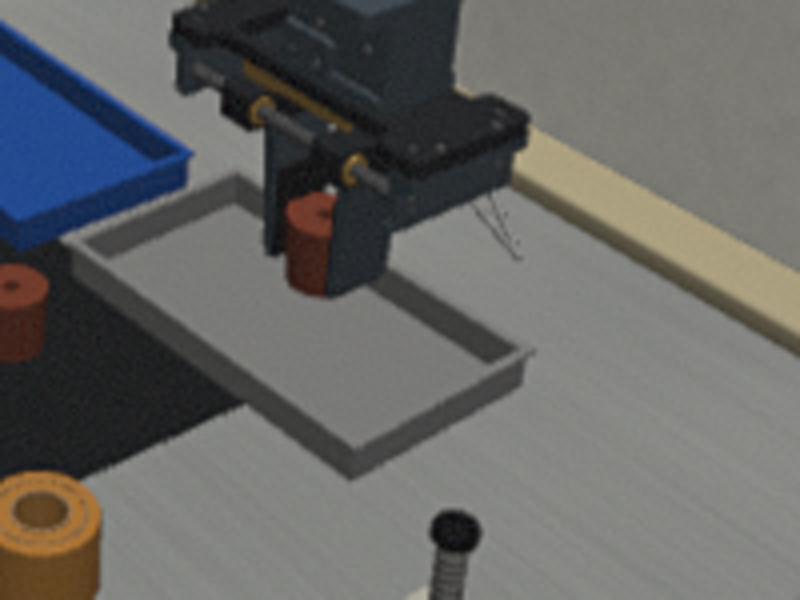

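Request:
arm_command(plan=[[0,0,0.4,0,0,0],[0,0,0.8,0,0,0],[0,0,1.1,0,0,0],[0,0,1.3,0,0,0],[0,0,1.42,0,0,0],[0,0,1.5,0,0,0],[0,0,1.5,0,0,0],[0,0,1.5,0,0,0]])

```text
time: 35.25
tool_pos: [0.6449, -0.1855, 0.2035]
eef_rot: [0.001, 1.0, -0.0, 0.0]
ft_force: [0.1, 0.3, 0.0]
opening: 0.0379
```

Request:
arm_command(plan=[[0,0,0,0,0,0],[0,0,0,0,0,0],[0,0,0,0,0,0],[0,0,0,0,0,0],[0,0,-0.3,0,0,0],[0,0,-0.8,0,0,0],[0,0,-1.4,0,0,0],[0,0,-2,0,0,0]], fingers=0.38)

```text
time: 36.05
tool_pos: [0.6446, -0.1854, 0.3051]
eef_rot: [0.001, 1.0, -0.0, 0.0]
ft_force: [-0.0, -0.2, 0.4]
opening: 0.0569
```

```bash
python3 -c "
from go import *
row(.537,-.0525,.11)
s=snap('side');cv2.imwrite('pics/s8.png',cv2.resize(s['pixels'][200:350,330:530,::-1],None,fx=4,fy=4,interpolation=cv2.INTER_CUBIC))"; python3 meas.py|head -5
```

```text
t 36.05 grasp [ 0.6447 -0.1854  0.1331] yaw 89.9 F [-0.01 -0.23  0.43] open 0.0569
row [2.157 2.655 0.461] [-0.    0.   -0.02]
(array([0.4399, 0.1085, 0.04  ]), array([0.44  , 0.1087, 0.04  ]), 10.368509292602539, 305.5)
(array([0.4501, 0.0021, 0.04  ]), array([0.45  , 0.0006, 0.04  ]), 10.114540100097656, 291.5)
(array([ 0.5376, -0.0523,  0.04  ]), array([ 0.537 , -0.0524,  0.04  ]), 10.134160041809082, 288.5)
(array([0.5487, 0.0598, 0.04  ]), array([0.549 , 0.0595, 0.04  ]), 10.189929008483887, 298.0)
head [ 0.516 -0.395  0.136]
```

View pics/s8.png

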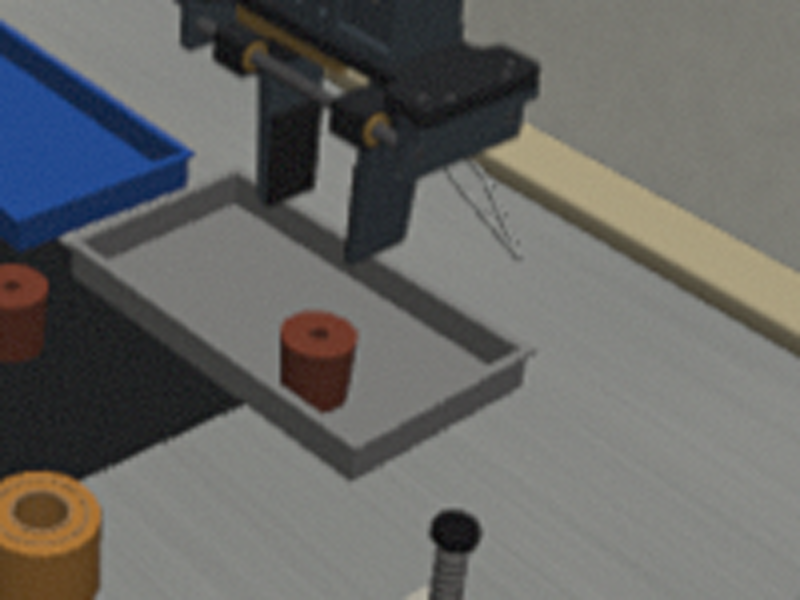

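Request:
arm_command(plan=[[2.16,2.66,0,0,0,0],[2.16,2.66,0,0,0,0],[2.16,2.66,0,0,0,0],[2.16,2.66,0,0,0,0],[2.16,2.66,0,0,0,0],[2.16,2.66,0,0,0,0],[2.16,2.66,0,0,0,0],[2.16,2.66,0,0,0,0]], fingers=0.35)

```text
time: 36.95
tool_pos: [0.5376, -0.053, 0.3031]
eef_rot: [0.001, 1.0, -0.0, 0.0]
ft_force: [-0.8, -0.6, 0.0]
opening: 0.0593
```

```bash
python3 chk.py .537 -.0525 .026 c20
```

```text
t 36.95 grasp [ 0.5376 -0.053   0.1311] yaw 89.9 F [-0.76 -0.63  0.05] open 0.0593
row [0.012 0.011 2.101] [-0.    0.   -0.03]
tip pred 332.0 266.5 hole pred [331.7 271.4] crop origin 281 221
```

View pics/c20.png

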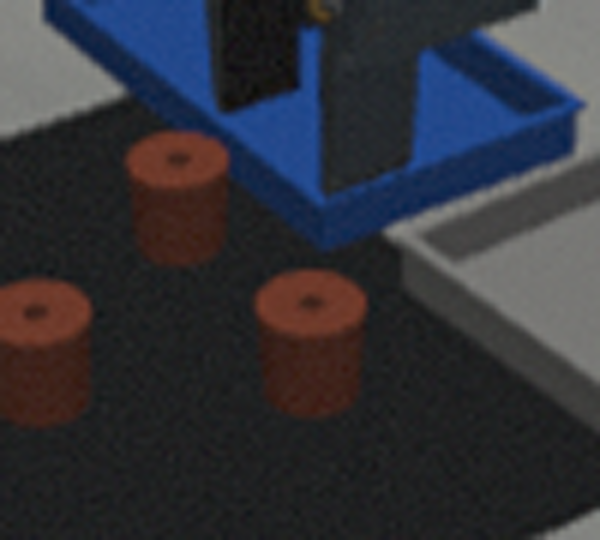

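Request:
arm_command(plan=[[0.01,0.01,0.5,0,0,0],[0.01,0.01,1,0,0,0],[0.01,0.01,1.4,0,0,0],[0.01,0.01,1.8,0,0,0],[0.01,0.01,2,0,0,0],[0.01,0.01,2.1,0,0,0],[0.01,0.01,2.1,0,0,0],[0.01,0.01,2.1,0,0,0]])

```text
time: 37.8
tool_pos: [0.5368, -0.0519, 0.1987]
eef_rot: [0.001, 1.0, -0.0, 0.0]
ft_force: [-0.3, -0.5, 0.6]
opening: 0.0591
```

Request:
arm_command(plan=[[0,0,0,0,0,0],[0,0,0,0,0,0],[0,0,0,0,0,0],[0,0,0,0,0,0],[0,0,0,0,0,0],[0,0,0,0,0,0],[0,0,0,0,0,0],[0,0,0,0,0,0]], fingers=1)

```text
time: 38.6
tool_pos: [0.5366, -0.0518, 0.1984]
eef_rot: [0.001, 1.0, -0.0, 0.0]
ft_force: [-2.0, -0.6, 7.3]
opening: 0.038
```

Request:
arm_command(plan=[[0,0,-0.3,0,0,0],[0,0,-0.7,0,0,0],[0,0,-1.1,0,0,0],[0,0,-1.5,0,0,0],[0,0,-1.6,0,0,0],[0,0,-1.6,0,0,0],[0,0,-1.6,0,0,0],[0,0,-1.6,0,0,0]])

```text
time: 39.4
tool_pos: [0.5361, -0.0517, 0.2771]
eef_rot: [0.001, 1.0, 0.0, -0.001]
ft_force: [-0.4, 0.0, 0.0]
opening: 0.0382
```

Request:
arm_command(plan=[[-3.26,-1.55,0,0,0,0],[-3.26,-1.55,0,0,0,0],[-3.26,-1.55,0,0,0,0],[-3.26,-1.55,0,0,0,0],[-3.26,-1.55,0,0,0,0],[-3.26,-1.55,0,0,0,0],[-3.26,-1.55,0,0,0,0],[-3.26,-1.55,0,0,0,0]])

```text
time: 40.2
tool_pos: [0.6985, -0.1291, 0.2777]
eef_rot: [0.001, 1.0, 0.0, -0.001]
ft_force: [0.2, -0.0, -0.9]
opening: 0.0379
```

```bash
python3 -c "
from go import *
row(.7,-.13,.03)
s=snap('side');cv2.imwrite('pics/s9.png',cv2.resize(s['pixels'][200:350,330:530,::-1],None,fx=4,fy=4,interpolation=cv2.INTER_CUBIC))"; python3 meas.py|head -5
```

```text
t 40.20 grasp [ 0.6983 -0.129   0.1057] yaw 89.9 F [ 0.25 -0.04 -0.91] open 0.0379
row [-0.032 -0.019  1.514] [ 0.   -0.01 -0.01]
(array([0.44  , 0.1085, 0.04  ]), array([0.44  , 0.1087, 0.04  ]), 10.368509292602539, 304.5)
(array([0.4501, 0.0021, 0.04  ]), array([0.45  , 0.0006, 0.04  ]), 10.126642227172852, 278.5)
(array([0.5487, 0.0598, 0.04  ]), array([0.5488, 0.0595, 0.04  ]), 10.208358764648438, 299.0)
head [ 0.516 -0.396  0.134]
spool [0.499 0.217 0.028]
```

View pics/s9.png

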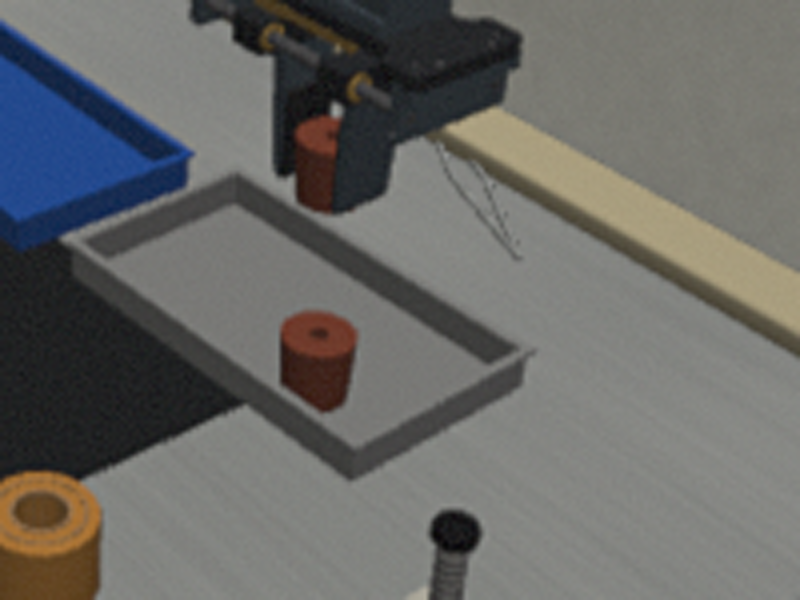

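Request:
arm_command(plan=[[0,0,0.4,0,0,0],[0,0,0.8,0,0,0],[0,0,1.1,0,0,0],[0,0,1.3,0,0,0],[0,0,1.42,0,0,0],[0,0,1.5,0,0,0],[0,0,1.5,0,0,0],[0,0,1.5,0,0,0]])

```text
time: 41.1
tool_pos: [0.6995, -0.1296, 0.2035]
eef_rot: [0.001, 1.0, -0.0, 0.0]
ft_force: [0.5, -0.6, -0.9]
opening: 0.0383
```

Request:
arm_command(plan=[[0,0,0,0,0,0],[0,0,0,0,0,0],[0,0,0,0,0,0],[0,0,0,0,0,0],[0,0,-0.3,0,0,0],[0,0,-0.8,0,0,0],[0,0,-1.4,0,0,0],[0,0,-2,0,0,0]], fingers=0.38)

```text
time: 41.9
tool_pos: [0.6992, -0.1295, 0.3051]
eef_rot: [0.001, 1.0, -0.0, 0.0]
ft_force: [0.2, -0.2, 0.2]
opening: 0.0567
```

Request:
arm_command(plan=[[4.99,2.61,0,0,0,0],[4.99,2.61,0,0,0,0],[4.99,2.61,0,0,0,0],[4.99,2.61,0,0,0,0],[4.99,2.61,0,0,0,0],[4.99,2.61,0,0,0,0],[4.99,2.61,0,0,0,0],[4.99,2.61,0,0,0,0]], fingers=0.35)

```text
time: 42.7
tool_pos: [0.4502, 0.0015, 0.3041]
eef_rot: [0.0, 1.0, -0.0, 0.001]
ft_force: [0.6, -0.3, 0.3]
opening: 0.0592
```

```bash
python3 -c "
from go import *
row(.45,.0004,.026)
s=snap('side');cv2.imwrite('pics/s10.png',cv2.resize(s['pixels'][200:360,230:490,::-1],None,fx=3,fy=3,interpolation=cv2.INTER_CUBIC));row(.45,.0004,.026)"; python3 meas.py|head -5
```

```text
t 42.70 grasp [0.4505 0.0015 0.1321] yaw 90.0 F [ 0.64 -0.29  0.35] open 0.0592
row [ 0.007 -0.022  2.122] [-0.    0.02 -0.01]
t 42.75 grasp [0.4512 0.0012 0.132 ] yaw 89.9 F [ 0.72  0.24 -0.19] open 0.0595
row [ 0.021 -0.016  2.12 ] [-0.    0.02 -0.01]
(array([0.4414, 0.1037, 0.04  ]), array([0.4399, 0.1117, 0.04  ]), 9.823541641235352, 163.0)
(array([0.5489, 0.0598, 0.04  ]), array([0.5488, 0.06  , 0.04  ]), 10.338310241699219, 303.5)
(array([ 0.6436, -0.1845,  0.04  ]), array([ 0.6438, -0.1847,  0.04  ]), 9.98564338684082, 264.5)
(array([ 0.7007, -0.1294,  0.04  ]), array([ 0.6995, -0.1294,  0.04  ]), 9.878059387207031, 265.0)
head [ 0.516 -0.396  0.133]
```

View pics/s10.png

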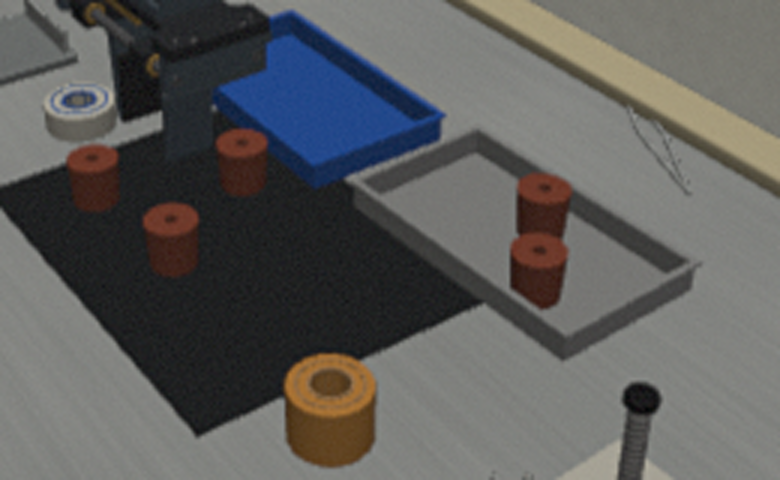

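Request:
arm_command(plan=[[0.02,-0.01,0.5,0,0,0],[0.02,-0.01,1,0,0,0],[0.02,-0.01,1.4,0,0,0],[0.02,-0.01,1.8,0,0,0],[0.02,-0.01,2,0,0,0],[0.02,-0.01,2.1,0,0,0],[0.02,-0.01,2.1,0,0,0],[0.02,-0.01,2.1,0,0,0]])

```text
time: 43.6
tool_pos: [0.4495, 0.0007, 0.1986]
eef_rot: [0.001, 1.0, -0.0, 0.0]
ft_force: [-0.7, -0.2, -0.3]
opening: 0.0592
```

Request:
arm_command(plan=[[0,0,0,0,0,0],[0,0,0,0,0,0],[0,0,0,0,0,0],[0,0,0,0,0,0],[0,0,0,0,0,0],[0,0,0,0,0,0],[0,0,0,0,0,0],[0,0,0,0,0,0]], fingers=1)

```text
time: 44.4
tool_pos: [0.4492, 0.0009, 0.1984]
eef_rot: [0.001, 1.0, -0.0, 0.0]
ft_force: [-1.6, -0.4, 7.4]
opening: 0.0378
```

Request:
arm_command(plan=[[0,0,-0.3,0,0,0],[0,0,-0.7,0,0,0],[0,0,-1.1,0,0,0],[0,0,-1.5,0,0,0],[0,0,-1.6,0,0,0],[0,0,-1.6,0,0,0],[0,0,-1.6,0,0,0],[0,0,-1.6,0,0,0]])

```text
time: 45.2
tool_pos: [0.4487, 0.0008, 0.2771]
eef_rot: [0.001, 1.0, 0.0, -0.001]
ft_force: [-0.0, 0.3, -0.4]
opening: 0.0379
```

```bash
python3 -c "
from go import *
row(.645,-.08,.106)"
```

```text
t 45.20 grasp [0.4484 0.0009 0.1051] yaw 89.9 F [-0.01  0.29 -0.43] open 0.0379
row [-3.929 -1.611 -0.024] [ 0.   -0.02 -0.02]
```

Request:
arm_command(plan=[[-3.91,-1.58,0,0,0,0],[-3.91,-1.58,0,0,0,0],[-3.91,-1.58,0,0,0,0],[-3.91,-1.58,0,0,0,0],[-3.91,-1.58,0,0,0,0],[-3.91,-1.58,0,0,0,0],[-3.91,-1.58,0,0,0,0],[-3.91,-1.58,0,0,0,0]])

```text
time: 46.0
tool_pos: [0.6431, -0.0779, 0.2774]
eef_rot: [0.001, 1.0, 0.0, -0.001]
ft_force: [0.2, -0.0, -0.7]
opening: 0.0376
```

```bash
python3 -c "
from go import *
row(.645,-.078,.03)
s=snap('side');cv2.imwrite('pics/s11.png',cv2.resize(s['pixels'][200:350,330:530,::-1],None,fx=4,fy=4,interpolation=cv2.INTER_CUBIC))"; python3 meas.py|head -5
```

```text
t 46.00 grasp [ 0.6428 -0.0778  0.1054] yaw 89.9 F [ 0.17 -0.02 -0.73] open 0.0376
row [-0.041 -0.003  1.508] [ 0.   -0.02 -0.01]
(array([0.44  , 0.1085, 0.04  ]), array([0.4401, 0.1086, 0.04  ]), 10.352611541748047, 306.5)
(array([0.5486, 0.0597, 0.04  ]), array([0.5488, 0.0598, 0.04  ]), 10.272523880004883, 301.0)
head [ 0.516 -0.395  0.135]
spool [0.499 0.217 0.026]
spindle [0.437 0.365 0.055]
```

View pics/s11.png

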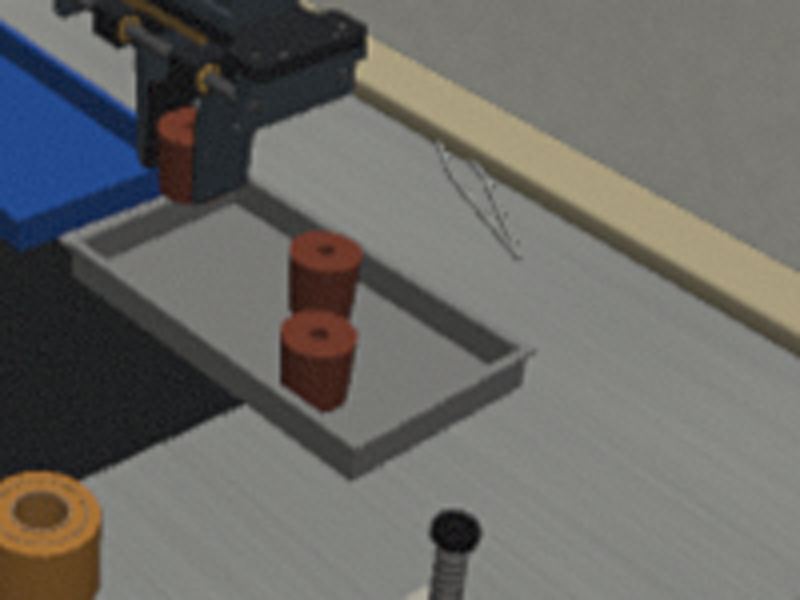

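Request:
arm_command(plan=[[0,0,0.4,0,0,0],[0,0,0.8,0,0,0],[0,0,1.1,0,0,0],[0,0,1.3,0,0,0],[0,0,1.42,0,0,0],[0,0,1.5,0,0,0],[0,0,1.5,0,0,0],[0,0,1.5,0,0,0]])

```text
time: 46.9
tool_pos: [0.6446, -0.0785, 0.2035]
eef_rot: [0.001, 1.0, -0.0, 0.0]
ft_force: [0.7, -0.3, -1.2]
opening: 0.0382
```

Request:
arm_command(plan=[[0,0,0,0,0,0],[0,0,0,0,0,0],[0,0,0,0,0,0],[0,0,0,0,0,0],[0,0,-0.3,0,0,0],[0,0,-0.8,0,0,0],[0,0,-1.4,0,0,0],[0,0,-2,0,0,0]], fingers=0.38)

```text
time: 47.7
tool_pos: [0.6443, -0.0784, 0.305]
eef_rot: [0.001, 1.0, -0.0, 0.0]
ft_force: [-0.3, 0.5, -0.2]
opening: 0.0563
```

Request:
arm_command(plan=[[1.92,2.75,0,0,0,0],[1.92,2.75,0,0,0,0],[1.92,2.75,0,0,0,0],[1.92,2.75,0,0,0,0],[1.92,2.75,0,0,0,0],[1.92,2.75,0,0,0,0],[1.92,2.75,0,0,0,0],[1.92,2.75,0,0,0,0]], fingers=0.35)

```text
time: 48.5
tool_pos: [0.5493, 0.0583, 0.3031]
eef_rot: [0.001, 1.0, -0.0, 0.0]
ft_force: [-0.4, 0.1, -0.3]
opening: 0.0593
```

```bash
python3 -c "
from go import *
s=snap('side');cv2.imwrite('pics/s12.png',cv2.resize(s['pixels'][180:360,230:490,::-1],None,fx=3,fy=3,interpolation=cv2.INTER_CUBIC));row(.5488,.0597,.026)"; python3 meas.py|head -5
```

```text
t 48.55 grasp [0.5492 0.0584 0.131 ] yaw 89.9 F [ 0.03  0.82 -0.17] open 0.0595
row [0.007 0.026 2.1  ] [-0.    0.   -0.03]
(array([ 0.6442, -0.1851,  0.04  ]), array([ 0.6433, -0.1846,  0.04  ]), 10.087520599365234, 263.0)
(array([ 0.6462, -0.077 ,  0.04  ]), array([ 0.6445, -0.0781,  0.04  ]), 9.539398193359375, 251.5)
(array([ 0.7012, -0.1301,  0.04  ]), array([ 0.6995, -0.1294,  0.04  ]), 9.878059387207031, 266.0)
head [ 0.516 -0.396  0.134]
spool [0.499 0.217 0.025]
```

View pics/s12.png

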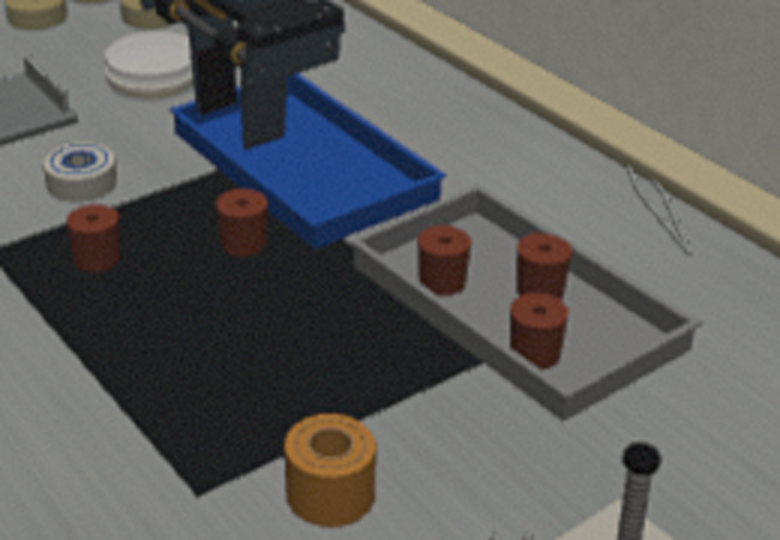

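Request:
arm_command(plan=[[0.01,0.02,0.5,0,0,0],[0.01,0.02,1,0,0,0],[0.01,0.02,1.4,0,0,0],[0.01,0.02,1.8,0,0,0],[0.01,0.02,2,0,0,0],[0.01,0.02,2.1,0,0,0],[0.01,0.02,2.1,0,0,0],[0.01,0.02,2.1,0,0,0]])

```text
time: 49.4
tool_pos: [0.5484, 0.0602, 0.1987]
eef_rot: [0.001, 1.0, 0.0, 0.0]
ft_force: [-0.2, -0.3, 0.2]
opening: 0.0595
```

Request:
arm_command(plan=[[0,0,0,0,0,0],[0,0,0,0,0,0],[0,0,0,0,0,0],[0,0,0,0,0,0],[0,0,0,0,0,0],[0,0,0,0,0,0],[0,0,0,0,0,0],[0,0,0,0,0,0]], fingers=1)

```text
time: 50.2
tool_pos: [0.5483, 0.0602, 0.1985]
eef_rot: [0.001, 1.0, 0.0, 0.0]
ft_force: [-0.6, 0.4, 7.5]
opening: 0.0397
```

Request:
arm_command(plan=[[0,0,-0.3,0,0,0],[0,0,-0.7,0,0,0],[0,0,-1.1,0,0,0],[0,0,-1.5,0,0,0],[0,0,-1.6,0,0,0],[0,0,-1.6,0,0,0],[0,0,-1.6,0,0,0],[0,0,-1.6,0,0,0]])

```text
time: 51.0
tool_pos: [0.5477, 0.0602, 0.2772]
eef_rot: [0.001, 1.0, -0.0, -0.001]
ft_force: [0.4, -0.5, -0.8]
opening: 0.0396
```

```bash
python3 -c "
from go import *
row(.685,.18,.106)"
```

```text
t 51.00 grasp [0.5475 0.0601 0.1052] yaw 89.9 F [ 0.4  -0.48 -0.84] open 0.0396
row [-2.742  2.401 -0.021] [-0.   -0.02 -0.02]
```

Request:
arm_command(plan=[[-2.73,2.4,0,0,0,0],[-2.73,2.4,0,0,0,0],[-2.73,2.4,0,0,0,0],[-2.73,2.4,0,0,0,0],[-2.73,2.4,0,0,0,0],[-2.73,2.4,0,0,0,0],[-2.73,2.4,0,0,0,0],[-2.73,2.4,0,0,0,0]])

```text
time: 51.8
tool_pos: [0.6841, 0.1793, 0.2777]
eef_rot: [0.001, 1.0, -0.0, -0.001]
ft_force: [-0.4, -0.5, -0.6]
opening: 0.0401
```

```bash
python3 -c "
from go import *
row(.685,.18,.03)
s=snap('side');cv2.imwrite('pics/s13.png',cv2.resize(s['pixels'][150:330,230:490,::-1],None,fx=3,fy=3,interpolation=cv2.INTER_CUBIC))"; python3 meas.py|head -5
```

```text
t 51.80 grasp [0.6839 0.1792 0.1057] yaw 89.9 F [-0.38 -0.53 -0.56] open 0.0401
row [-0.02   0.015  1.513] [-0.   -0.01 -0.02]
(array([ 0.6452, -0.1864,  0.04  ]), array([ 0.6438, -0.1847,  0.04  ]), 9.98564338684082, 261.5)
(array([ 0.6462, -0.077 ,  0.04  ]), array([ 0.6449, -0.0775,  0.04  ]), 9.62692642211914, 253.0)
(array([ 0.701 , -0.1302,  0.04  ]), array([ 0.7   , -0.1279,  0.04  ]), 10.026400566101074, 265.5)
head [ 0.516 -0.395  0.136]
spool [0.494 0.11  0.635]
```

View pics/s13.png

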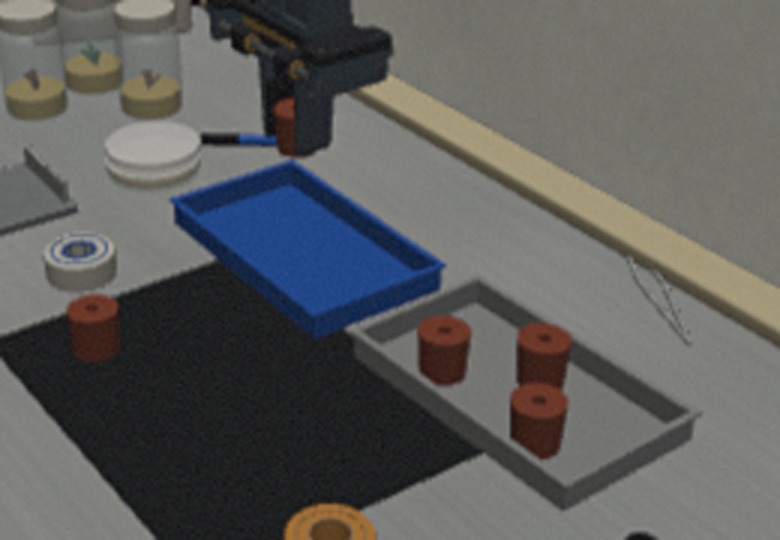

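Request:
arm_command(plan=[[0,0,0.4,0,0,0],[0,0,0.8,0,0,0],[0,0,1.1,0,0,0],[0,0,1.3,0,0,0],[0,0,1.42,0,0,0],[0,0,1.5,0,0,0],[0,0,1.5,0,0,0],[0,0,1.5,0,0,0]])

```text
time: 52.7
tool_pos: [0.685, 0.1801, 0.2035]
eef_rot: [0.001, 1.0, 0.0, 0.0]
ft_force: [-0.5, 0.4, -0.2]
opening: 0.04
```

Request:
arm_command(plan=[[0,0,0,0,0,0],[0,0,0,0,0,0],[0,0,0,0,0,0],[0,0,0,0,0,0],[0,0,-0.3,0,0,0],[0,0,-0.8,0,0,0],[0,0,-1.4,0,0,0],[0,0,-2,0,0,0]], fingers=0.38)

```text
time: 53.5
tool_pos: [0.6847, 0.18, 0.3051]
eef_rot: [0.001, 1.0, 0.0, 0.0]
ft_force: [-0.7, 0.6, 0.9]
opening: 0.0567
```

Request:
arm_command(plan=[[4.9,-1.43,0,0,0,0],[4.9,-1.43,0,0,0,0],[4.9,-1.43,0,0,0,0],[4.9,-1.43,0,0,0,0],[4.9,-1.43,0,0,0,0],[4.9,-1.43,0,0,0,0],[4.9,-1.43,0,0,0,0],[4.9,-1.43,0,0,0,0]], fingers=0.35)

```text
time: 54.3
tool_pos: [0.4409, 0.1091, 0.304]
eef_rot: [0.001, 1.0, 0.0, 0.001]
ft_force: [-0.3, -0.5, -0.4]
opening: 0.0596
```

```bash
python3 -c "
from go import *
s=snap('side');cv2.imwrite('pics/s14.png',cv2.resize(s['pixels'][150:330,190:450,::-1],None,fx=3,fy=3,interpolation=cv2.INTER_CUBIC));snap('top');snap('top');row(.44,.1087,.026)"; python3 meas.py|head -5
```

```text
t 54.45 grasp [0.4409 0.1092 0.1313] yaw 89.9 F [ 0.32 -0.04  0.22] open 0.0592
row [ 0.017 -0.009  2.106] [ 0.    0.01 -0.02]
(array([ 0.6441, -0.1851,  0.04  ]), array([ 0.6438, -0.1847,  0.04  ]), 9.98564338684082, 264.5)
(array([ 0.6462, -0.077 ,  0.04  ]), array([ 0.645 , -0.0773,  0.04  ]), 9.652019500732422, 253.5)
(array([0.686 , 0.1805, 0.04  ]), array([0.6847, 0.1796, 0.04  ]), 9.975751876831055, 258.5)
(array([ 0.7007, -0.1295,  0.04  ]), array([ 0.6995, -0.1294,  0.04  ]), 9.878059387207031, 264.0)
head [ 0.516 -0.395  0.137]
```

View pics/s14.png

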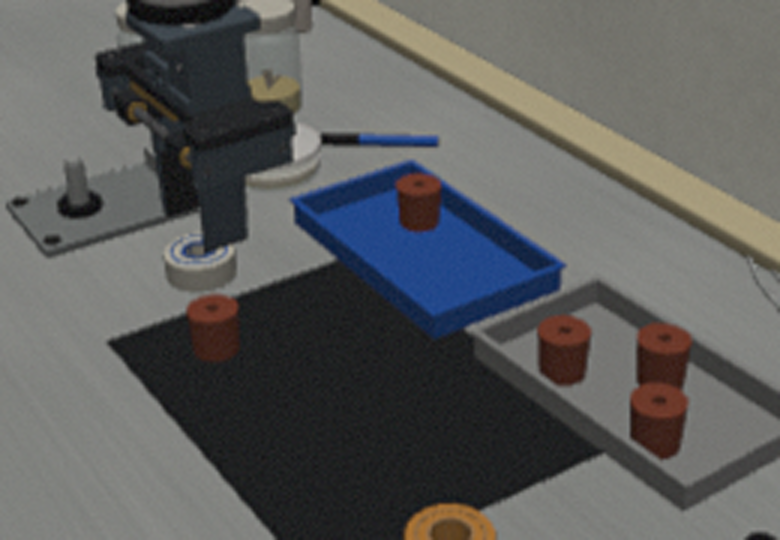

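Request:
arm_command(plan=[[0.02,-0.01,0.5,0,0,0],[0.02,-0.01,1,0,0,0],[0.02,-0.01,1.4,0,0,0],[0.02,-0.01,1.8,0,0,0],[0.02,-0.01,2,0,0,0],[0.02,-0.01,2.1,0,0,0],[0.02,-0.01,2.1,0,0,0],[0.02,-0.01,2.1,0,0,0]])

```text
time: 55.3
tool_pos: [0.439, 0.1084, 0.1986]
eef_rot: [0.001, 1.0, 0.0, 0.0]
ft_force: [0.4, -0.1, 0.2]
opening: 0.0593
```

Request:
arm_command(plan=[[0,0,0,0,0,0],[0,0,0,0,0,0],[0,0,0,0,0,0],[0,0,0,0,0,0],[0,0,0,0,0,0],[0,0,0,0,0,0],[0,0,0,0,0,0],[0,0,0,0,0,0]], fingers=1)

```text
time: 56.1
tool_pos: [0.4388, 0.1084, 0.1984]
eef_rot: [0.001, 1.0, 0.0, 0.0]
ft_force: [-2.1, -0.3, 8.0]
opening: 0.0377
```

Request:
arm_command(plan=[[0,0,-0.3,0,0,0],[0,0,-0.7,0,0,0],[0,0,-1.1,0,0,0],[0,0,-1.5,0,0,0],[0,0,-1.6,0,0,0],[0,0,-1.6,0,0,0],[0,0,-1.6,0,0,0],[0,0,-1.6,0,0,0]])

```text
time: 56.9
tool_pos: [0.4383, 0.1083, 0.2771]
eef_rot: [0.001, 1.0, -0.0, -0.001]
ft_force: [-1.0, -0.2, -0.2]
opening: 0.0379
```

Request:
arm_command(plan=[[-3.9,-0.38,0,0,0,0],[-3.9,-0.38,0,0,0,0],[-3.9,-0.38,0,0,0,0],[-3.9,-0.38,0,0,0,0],[-3.9,-0.38,0,0,0,0],[-3.9,-0.38,0,0,0,0],[-3.9,-0.38,0,0,0,0],[-3.9,-0.38,0,0,0,0]])

```text
time: 57.7
tool_pos: [0.6326, 0.0892, 0.2776]
eef_rot: [0.001, 1.0, -0.0, -0.001]
ft_force: [0.4, -0.5, -1.0]
opening: 0.0377
```

```bash
python3 -c "
from go import *
row(.635,.09,.03)
s=snap('side');cv2.imwrite('pics/s15.png',cv2.resize(s['pixels'][150:330,190:450,::-1],None,fx=3,fy=3,interpolation=cv2.INTER_CUBIC))"; python3 meas.py|head -5
```

```text
t 57.70 grasp [0.6323 0.0892 0.1056] yaw 89.9 F [ 0.4  -0.54 -0.97] open 0.0377
row [-0.051  0.016  1.512] [-0.   -0.01 -0.01]
(array([ 0.6451, -0.1865,  0.04  ]), array([ 0.6438, -0.1847,  0.04  ]), 9.98564338684082, 264.5)
(array([ 0.6462, -0.077 ,  0.04  ]), array([ 0.6449, -0.0775,  0.04  ]), 9.62692642211914, 252.0)
(array([ 0.7012, -0.1302,  0.04  ]), array([ 0.6995, -0.1294,  0.04  ]), 9.878059387207031, 265.0)
head [ 0.516 -0.395  0.136]
spool [0.495 0.121 0.572]
```

View pics/s15.png

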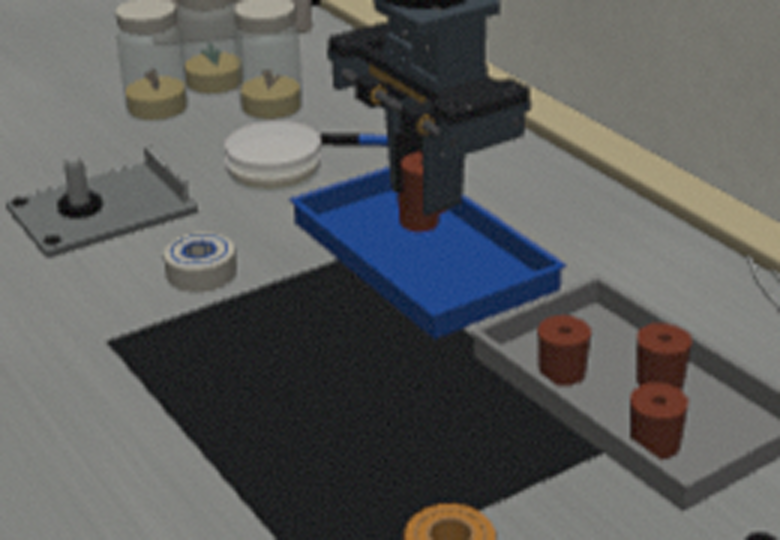

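Request:
arm_command(plan=[[0,0,0.4,0,0,0],[0,0,0.8,0,0,0],[0,0,1.1,0,0,0],[0,0,1.3,0,0,0],[0,0,1.42,0,0,0],[0,0,1.5,0,0,0],[0,0,1.5,0,0,0],[0,0,1.5,0,0,0]])

```text
time: 58.6
tool_pos: [0.6338, 0.0891, 0.2035]
eef_rot: [0.001, 1.0, 0.0, 0.0]
ft_force: [0.2, 0.3, -0.7]
opening: 0.0376
```

Request:
arm_command(plan=[[0,0,0,0,0,0],[0,0,0,0,0,0],[0,0,0,0,0,0],[0,0,0,0,0,0],[0,0,-0.3,0,0,0],[0,0,-0.8,0,0,0],[0,0,-1.4,0,0,0],[0,0,-2,0,0,0]], fingers=0.38)

```text
time: 59.4
tool_pos: [0.6335, 0.089, 0.305]
eef_rot: [0.001, 1.0, -0.0, 0.0]
ft_force: [0.4, 0.9, -0.4]
opening: 0.0564
```

Request:
arm_command(plan=[[0,-4,0,0,0,0],[0,-4,0,0,0,0],[0,-4,0,0,0,0],[0,-4,0,0,0,0],[0,-4,0,0,0,0],[0,-4,0,0,0,0],[0,-4,0,0,0,0],[0,-4,0,0,0,0]], fingers=0)

```text
time: 60.2
tool_pos: [0.6334, -0.1098, 0.3033]
eef_rot: [0.0, 1.0, 0.0, 0.0]
ft_force: [-0.9, -0.0, -0.4]
opening: 0.0911
```

```bash
python3 -c "
from go import *
s=snap('top','t2')
p=cv2.cvtColor(s['pixels'],cv2.COLOR_RGB2HSV)
print(p[272,203],p[264,212], p[262,203])
cv2.imwrite('pics/t2c.png',cv2.resize(s['pixels'][140:340,90:450,::-1],None,fx=2,fy=2,interpolation=cv2.INTER_CUBIC))"; python3 meas.py|head -8
```

```text
[ 26  13 157] [ 20  22 211] [105   5 189]
(array([0.6354, 0.0899, 0.04  ]), array([0.6347, 0.0894, 0.04  ]), 9.434439659118652, 245.0)
(array([0.686 , 0.1802, 0.04  ]), array([0.6847, 0.1796, 0.04  ]), 10.004424095153809, 260.5)
head [ 0.516 -0.395  0.134]
spool [0.499 0.217 0.025]
spindle [0.437 0.366 0.054]
blue [0.662 0.136 0.002]
steel [ 0.6   -0.08   0.475]
bench [ 0.327 -0.296  0.002]
```

View pics/t2c.png

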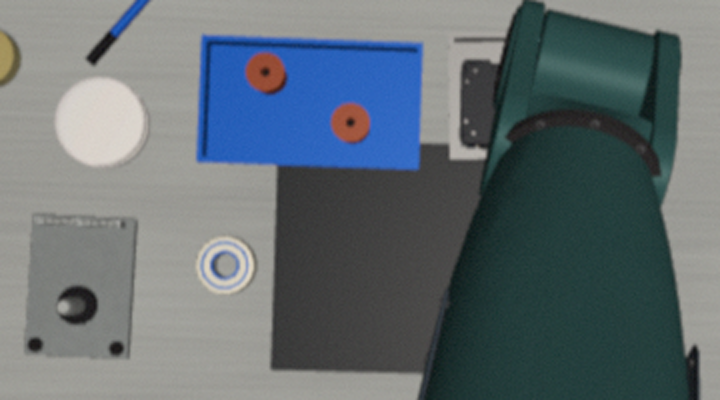

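View pics/crop3.png

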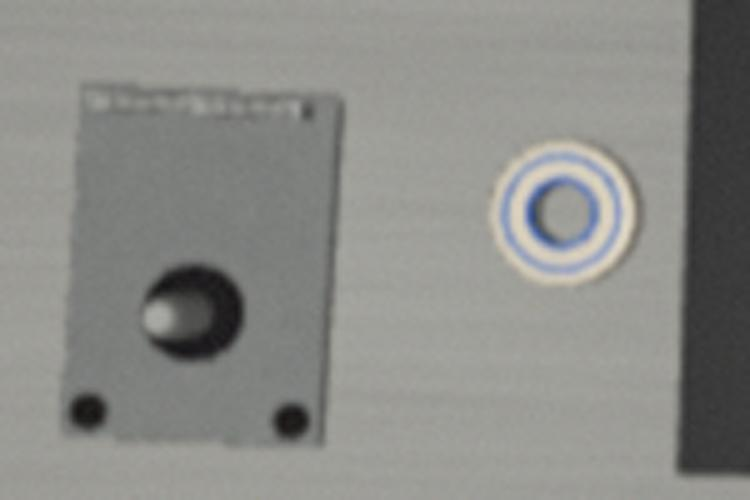

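```bash
cat > sp.py <<'E'
from go import *
def spool(s):
    p=s['pixels'].astype(int)
    c=s['pixels'][230:320,165:245]
    hsv=cv2.cvtColor(c,cv2.COLOR_RGB2HSV).astype(int)
    m=((hsv[...,2]>175)|((hsv[...,1]>70)&(hsv[...,0]>95)&(hsv[...,0]<135))).astype(np.uint8)
    k=max(cv2.findContours(m,cv2.RETR_EXTERNAL,cv2.CHAIN_APPROX_NONE)[0],key=cv2.contourArea)
    (u,v),r=cv2.minEnclosingCircle(k); e=cv2.fitEllipse(k)
    return cast(s,e[0][0]+165,e[0][1]+230,.025),r,e
def seat(s):
    g=cv2.cvtColor(s['pixels'],cv2.COLOR_RGB2GRAY)[270:315,105:155]
    m=(g<55).astype(np.uint8); 
    k=max(cv2.findContours(m,cv2.RETR_EXTERNAL,cv2.CHAIN_APPROX_NONE)[0],key=cv2.contourArea)
    h=cv2.convexHull(k); e=cv2.fitEllipse(h); return cast(s,e[0][0]+105,e[0][1]+270,.018),e
if __name__=='__main__':
    s=snap('top'); a=spool(s); print('spool',a[0].round(4),a[1],a[2]); b=seat(s); print('seat',b[0].round(4),b[1])
    row(a[0][0],a[0][1],.1)
E
python3 sp.py
```

```text
spool [0.4815 0.2192 0.025 ] 14.5262451171875 ((36.83669662475586, 42.233009338378906), (27.9320068359375, 28.103473663330078), 10.325481414794922)
seat [0.4351 0.3742 0.018 ] ((23.209678649902344, 22.160465240478516), (17.558414459228516, 18.86617088317871), 78.57334899902344)
t 60.35 grasp [ 0.6334 -0.11    0.1311] yaw 90.0 F [-0.08  0.19  0.24] open 0.0909
row [3.04  6.583 0.622] [-0. -0. -0.]
```

Request:
arm_command(plan=[[3.05,6.56,0,0,0,0],[3.05,6.56,0,0,0,0],[3.05,6.56,0,0,0,0],[3.05,6.56,0,0,0,0],[3.05,6.56,0,0,0,0],[3.05,6.56,0,0,0,0],[3.05,6.56,0,0,0,0],[3.05,6.56,0,0,0,0]], fingers=0.05)

```text
time: 61.15
tool_pos: [0.4792, 0.2207, 0.3031]
eef_rot: [-0.001, 1.0, 0.0, -0.0]
ft_force: [1.0, -0.9, 0.3]
opening: 0.0867
```

Request:
arm_command(plan=[[0,0,0.2,0,0,0],[0,0,0.2,0,0,0],[0,0,0.2,0,0,0],[0,0,0.2,0,0,0],[0,0,0.2,0,0,0],[0,0,0.2,0,0,0],[0,0,0.2,0,0,0],[0,0,0.2,0,0,0]])

```text
time: 61.95
tool_pos: [0.4814, 0.2172, 0.2931]
eef_rot: [0.001, 1.0, 0.0, 0.0]
ft_force: [-0.4, -0.3, 0.1]
opening: 0.0868
```

```bash
python3 -c "
from go import *
row(.481,.218,.026)
s=snap('side');print(proj(s,[.481,.218,.025]),proj(s,[.4345,.374,.018]),proj(s,[.4345,.374,.062]));cv2.imwrite('pics/s16.png',cv2.resize(s['pixels'][150:330,170:430,::-1],None,fx=3,fy=3,interpolation=cv2.INTER_CUBIC))"
```

```text
t 61.95 grasp [0.4814 0.2172 0.1211] yaw 89.9 F [-0.39 -0.3   0.14] open 0.0868
row [0.008 0.016 1.902] [ 0.    0.   -0.02]
(np.float64(255.2618359976753), np.float64(233.65533193214125)) (np.float64(215.49370392954089), np.float64(217.2862535192566)) (np.float64(213.28583114333782), np.float64(203.26747439829091))
```

View pics/s16.png

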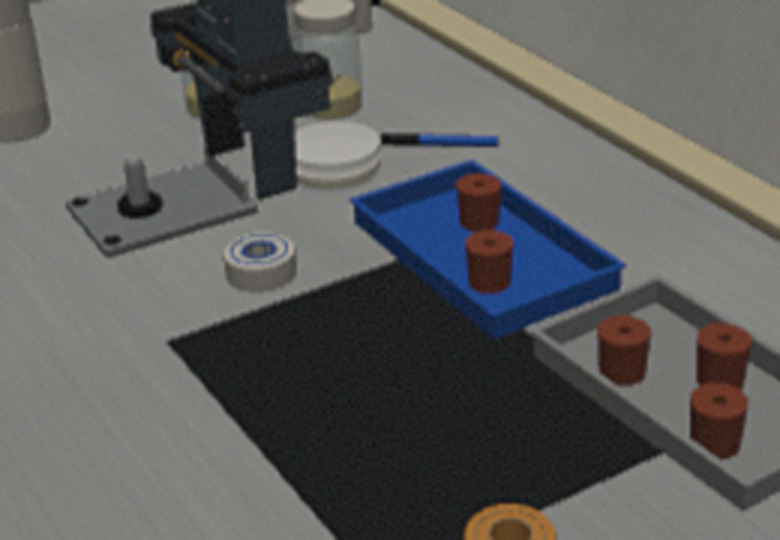

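Request:
arm_command(plan=[[0.01,0.01,0.5,0,0,0],[0.01,0.01,0.9,0,0,0],[0.01,0.01,1.3,0,0,0],[0.01,0.01,1.6,0,0,0],[0.01,0.01,1.8,0,0,0],[0.01,0.01,1.9,0,0,0],[0.01,0.01,1.9,0,0,0],[0.01,0.01,1.9,0,0,0]])

```text
time: 62.8
tool_pos: [0.4811, 0.2179, 0.1985]
eef_rot: [0.001, 1.0, 0.0, 0.0]
ft_force: [-0.7, 0.4, 0.2]
opening: 0.0865
```

Request:
arm_command(plan=[[0,0,0,0,0,0],[0,0,0,0,0,0],[0,0,0,0,0,0],[0,0,0,0,0,0],[0,0,0,0,0,0],[0,0,0,0,0,0],[0,0,0,0,0,0],[0,0,0,0,0,0]], fingers=1, newtons=20)

```text
time: 63.6
tool_pos: [0.481, 0.2179, 0.1983]
eef_rot: [0.001, 1.0, 0.0, 0.0]
ft_force: [-1.8, -0.5, 6.8]
opening: 0.0613
```

```bash
python3 -c "
from go import *
row(.4345,.374,.12)"
```

```text
t 63.60 grasp [0.481  0.2179 0.0263] yaw 89.9 F [-1.77 -0.47  6.81] open 0.0613
row [ 0.933  3.122 -1.874] [ 0.    0.   -0.02]
```

Request:
arm_command(plan=[[0,0,-0.3,0,0,0],[0,0,-0.7,0,0,0],[0,0,-1.1,0,0,0],[0,0,-1.5,0,0,0],[0,0,-1.6,0,0,0],[0,0,-1.6,0,0,0],[0,0,-1.6,0,0,0],[0,0,-1.6,0,0,0]])

```text
time: 64.4
tool_pos: [0.4805, 0.2177, 0.2772]
eef_rot: [0.001, 1.0, -0.0, -0.001]
ft_force: [-0.9, 0.2, -1.0]
opening: 0.0615
```

Request:
arm_command(plan=[[0.3,0.9,0,0,0,0],[0.5,1.7,0,0,0,0],[0.7,2.5,0,0,0,0],[0.9,3,0,0,0,0],[0.93,3.12,0,0,0,0],[0.93,3.12,0,0,0,0],[0.93,3.12,0,0,0,0],[0.93,3.12,0,0,0,0]])

```text
time: 65.2
tool_pos: [0.4349, 0.3729, 0.2777]
eef_rot: [0.001, 1.0, -0.0, -0.0]
ft_force: [0.4, -1.1, -1.6]
opening: 0.0611
```

```bash
python3 -c "
from go import *
row(.4345,.374,.046)
s=snap('side');cv2.imwrite('pics/s17.png',cv2.resize(s['pixels'][150:250,150:280,::-1],None,fx=6,fy=6,interpolation=cv2.INTER_CUBIC))
st,R=state();g=st['tool_pos']+.172*R[:,2]
print(proj(s,g-[0,0,.0]),proj(s,[.4345,.374,.062]),proj(s,g-[0,0,.026]))
t=snap('top','t3')
cv2.imwrite('pics/t3c.png',cv2.resize(t['pixels'][230:330,90:240,::-1],None,fx=5,fy=5,interpolation=cv2.INTER_CUBIC))"
```

```text
t 65.20 grasp [0.4348 0.3728 0.1057] yaw 89.9 F [ 0.37 -1.05 -1.63] open 0.0611
row [0.007 0.023 1.195] [-0.01 -0.01 -0.03]
(np.float64(211.28841264153814), np.float64(188.89748949783734)) (np.float64(213.28583114333782), np.float64(203.26747439829091)) (np.float64(212.64739226815527), np.float64(197.5440222723372))
```

View pics/s17.png

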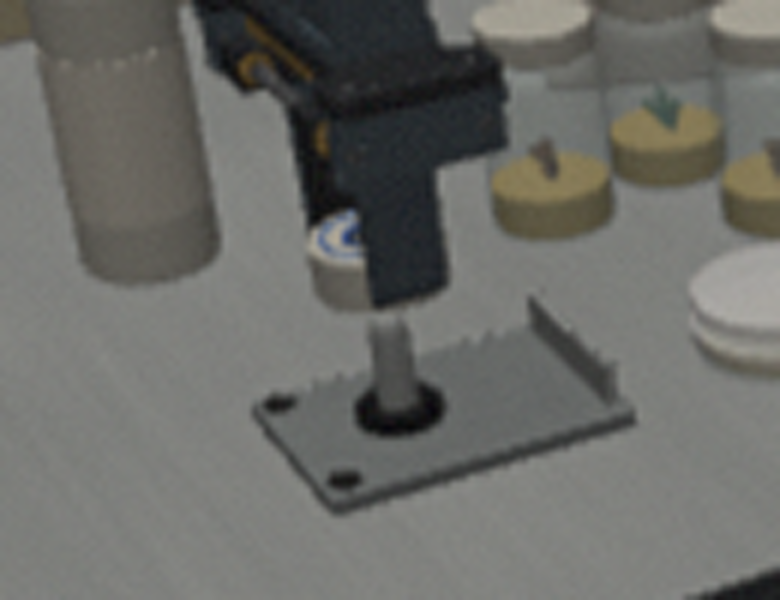

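View pics/t3c.png

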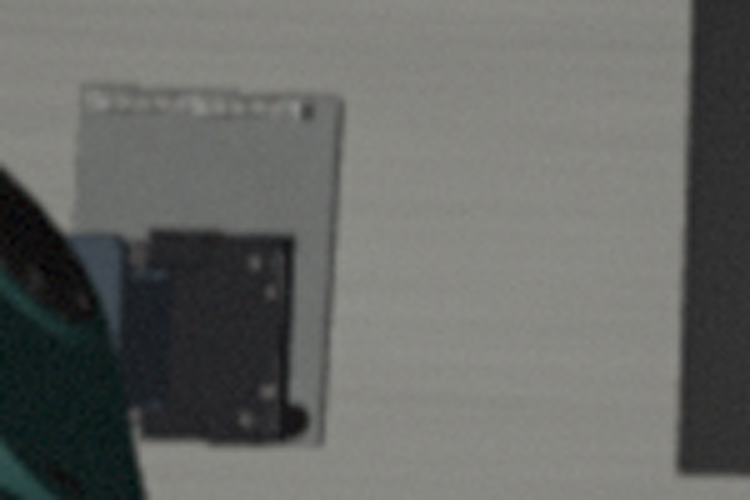

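Request:
arm_command(plan=[[0,0,0.1,0,0,0],[0,0,0.2,0,0,0],[0,0,0.26,0,0,0],[0,0,0.26,0,0,0],[0,0,0.26,0,0,0],[0,0,0.26,0,0,0],[0,0,0.26,0,0,0],[0,0,0.26,0,0,0]])

```text
time: 66.1
tool_pos: [0.4346, 0.3739, 0.2651]
eef_rot: [0.001, 1.0, 0.0, 0.0]
ft_force: [-0.1, 0.2, -1.2]
opening: 0.0616
```

```bash
python3 -c "
from go import *
row(.4345,.374,.046)
s=snap('side');cv2.imwrite('pics/s18.png',cv2.resize(s['pixels'][170:230,180:250,::-1],None,fx=10,fy=10,interpolation=cv2.INTER_CUBIC))
st,R=state();g=st['tool_pos']+.172*R[:,2]
print(proj(s,g-[0,0,.026]),proj(s,[.4345,.374,.062]))"
```

```text
t 66.10 grasp [0.4346 0.3739 0.0931] yaw 89.9 F [-0.15  0.19 -1.21] open 0.0616
row [0.001 0.002 0.943] [ 0.    0.   -0.02]
(np.float64(213.0608456973618), np.float64(201.605671561233)) (np.float64(213.28583114333782), np.float64(203.26747439829091))
```

View pics/s18.png

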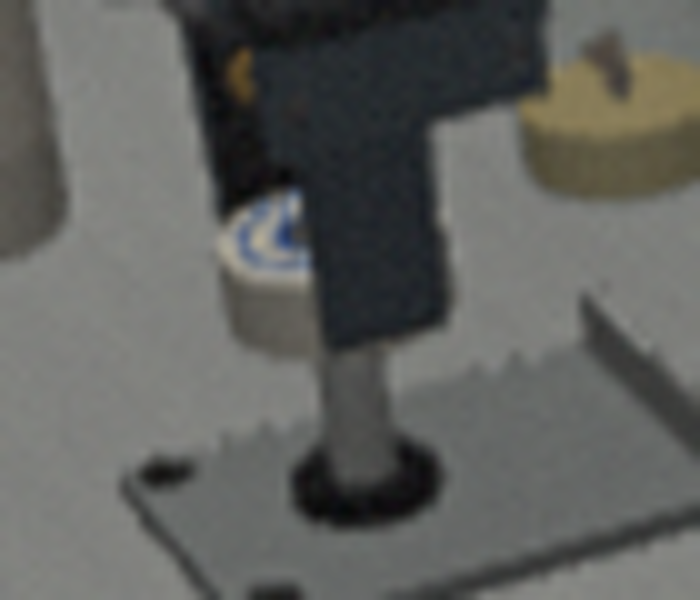

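Request:
arm_command(plan=[[-0.02,-0.01,0,0,0,0],[-0.02,-0.01,0.05,0,0,0],[-0.02,-0.01,0.1,0,0,0],[-0.02,-0.01,0.16,0,0,0],[-0.02,-0.01,0.22,0,0,0],[-0.02,-0.01,0.28,0,0,0],[-0.02,-0.01,0.34,0,0,0],[-0.02,-0.01,0.34,0,0,0]])

```text
time: 66.95
tool_pos: [0.4354, 0.3733, 0.2475]
eef_rot: [0.001, 1.0, -0.0, -0.0]
ft_force: [0.3, 0.3, -0.1]
opening: 0.0615
```

```bash
python3 -c "
from go import *
row(.4345,.374,.046)
s=snap('side');cv2.imwrite('pics/s19.png',cv2.resize(s['pixels'][170:230,180:250,::-1],None,fx=10,fy=10,interpolation=cv2.INTER_CUBIC))"
```

```text
t 66.95 grasp [0.4353 0.3732 0.0755] yaw 89.9 F [ 0.33  0.25 -0.12] open 0.0615
row [0.018 0.015 0.59 ] [-0.01 -0.01 -0.02]
```

View pics/s19.png

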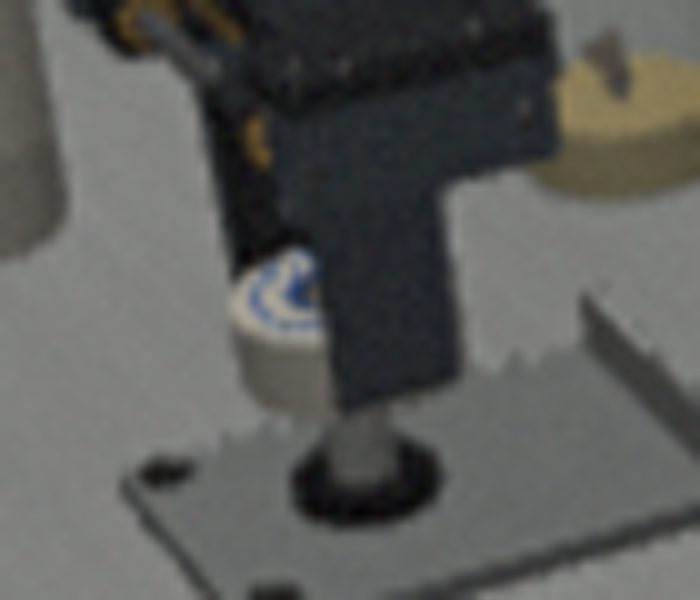

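Request:
arm_command(plan=[[0,0,0.1,0,0,0],[0,0,0.2,0,0,0],[0,0,0.3,0,0,0],[0,0,0.4,0,0,0],[0,0,0.5,0,0,0],[0,0,0.58,0,0,0],[0,0,0.58,0,0,0],[0,0,0.58,0,0,0]])

```text
time: 67.8
tool_pos: [0.4356, 0.3734, 0.219]
eef_rot: [0.001, 1.0, -0.0, -0.0]
ft_force: [0.7, 0.1, -1.3]
opening: 0.0616
```

```bash
python3 -c "
from go import *
row(.4345,.374,.0445)
s=snap('side');cv2.imwrite('pics/s20.png',cv2.resize(s['pixels'][170:230,180:250,::-1],None,fx=10,fy=10,interpolation=cv2.INTER_CUBIC))"
```

```text
t 67.80 grasp [0.4355 0.3734 0.047 ] yaw 89.9 F [ 0.71  0.09 -1.32] open 0.0616
row [0.021 0.012 0.05 ] [-0.   -0.   -0.02]
```

View pics/s20.png

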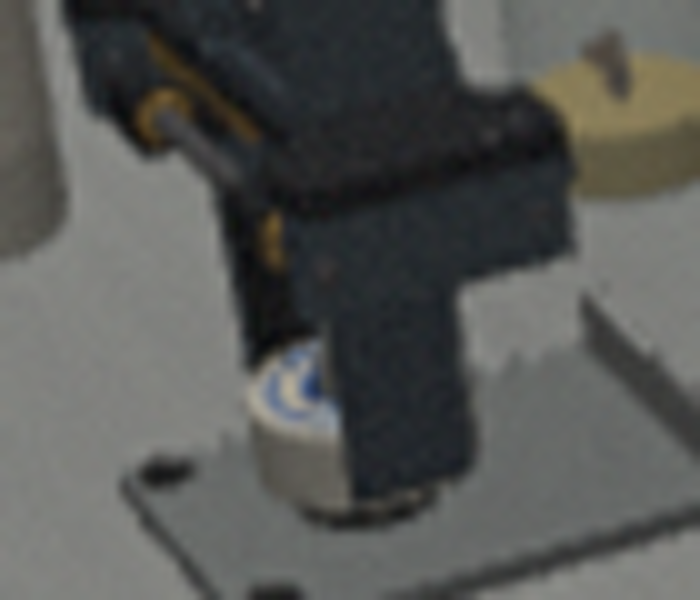

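Request:
arm_command(plan=[[0,0,0.02,0,0,0],[0,0,0.04,0,0,0],[0,0,0.05,0,0,0],[0,0,0.05,0,0,0],[0,0,0.05,0,0,0],[0,0,0.05,0,0,0],[0,0,0.05,0,0,0],[0,0,0.05,0,0,0]])

```text
time: 68.65
tool_pos: [0.4355, 0.3734, 0.2165]
eef_rot: [0.001, 1.0, 0.0, 0.0]
ft_force: [0.8, 0.2, -0.3]
opening: 0.0616
```

Request:
arm_command(plan=[[0,0,0,0,0,0],[0,0,0,0,0,0],[0,0,0,0,0,0],[0,0,0,0,0,0],[0,0,0,0,0,0],[0,0,0,0,0,0],[0,0,0,0,0,0],[0,0,0,0,0,0]], fingers=0.1)

```text
time: 69.45
tool_pos: [0.4355, 0.3734, 0.2165]
eef_rot: [0.001, 1.0, 0.0, 0.0]
ft_force: [-0.3, -0.4, -1.7]
opening: 0.0821
```

Request:
arm_command(plan=[[0,0,-0.3,0,0,0],[0,0,-0.7,0,0,0],[0,0,-1.2,0,0,0],[0,0,-1.8,0,0,0],[0,0,-2.4,0,0,0],[0,0,-3,0,0,0],[0,0,-3.4,0,0,0],[0,0,-3.4,0,0,0]])

```text
time: 70.25
tool_pos: [0.436, 0.3737, 0.3905]
eef_rot: [0.001, 1.0, 0.002, 0.002]
ft_force: [-0.1, 0.1, 0.3]
opening: 0.0822
```

Request:
arm_command(plan=[[-3,-4,0,0,0,0],[-3,-4,0,0,0,0],[-3,-4,0,0,0,0],[-3,-4,0,0,0,0],[-3,-4,0,0,0,0],[-3,-4,0,0,0,0],[-3,-4,0,0,0,0],[-3,-4,0,0,0,0]])

```text
time: 71.05
tool_pos: [0.5846, 0.1736, 0.3862]
eef_rot: [0.001, 1.0, -0.0, -0.0]
ft_force: [0.5, -0.1, -0.8]
opening: 0.0822
```

```bash
python3 -c "
from go import *
row(.6,.0,.2)
s=snap('side','side_f');cv2.imwrite('pics/s21.png',cv2.resize(s['pixels'][170:250,170:270,::-1],None,fx=7,fy=7,interpolation=cv2.INTER_CUBIC))
z=pts(s)
t=snap('top','top_f'); zt=pts(t)
for z0 in (.043,.062): print(proj(t,[.4345,.374,z0]))
u,v=map(int,proj(t,[.4345,.374,.043]))
P=zt[v-16:v+17,u-16:u+17].reshape(-1,3); d=np.hypot(P[:,0]-.4345,P[:,1]-.374); k=(d>.016)&(d<.028); print('ring z',np.percentile(P[k,2],[10,50,90]).round(4))
"
```

```text
t 71.05 grasp [0.5845 0.1736 0.2142] yaw 89.9 F [ 0.46 -0.07 -0.78] open 0.0822
row [-0.312 -3.472  0.283] [-0.   -0.01 -0.01]
(np.float64(124.58722519714206), np.float64(292.9228447242145))
(np.float64(121.65219840249239), np.float64(293.28250831860254))
ring z [0.0411 0.0443 0.0468]
```

View pics/s21.png

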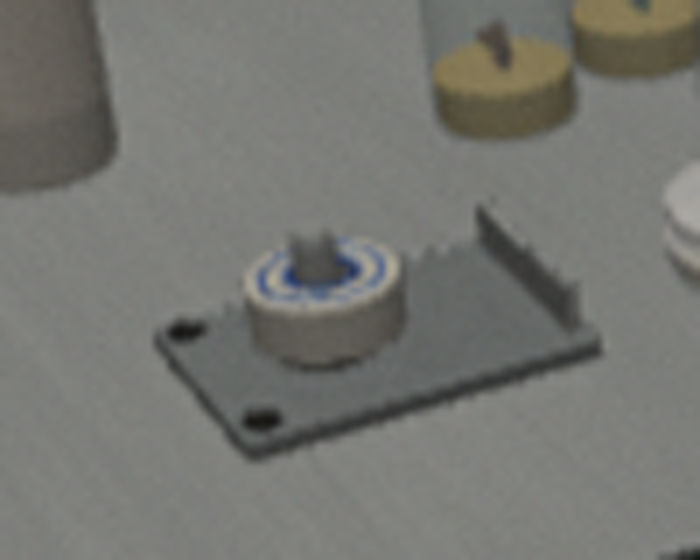

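View pics/top_f.png

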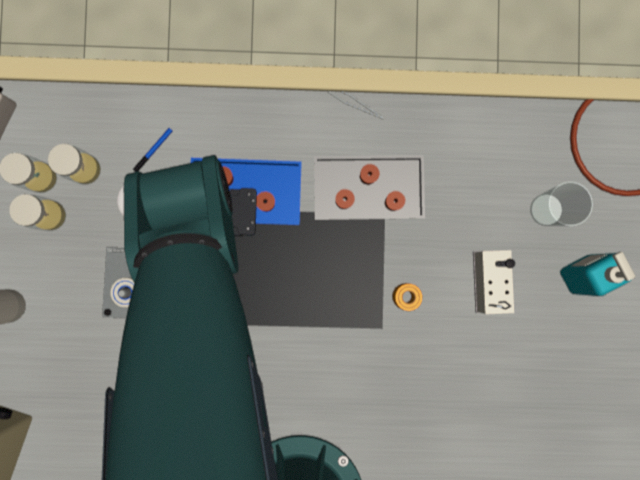

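View pics/side_f.png

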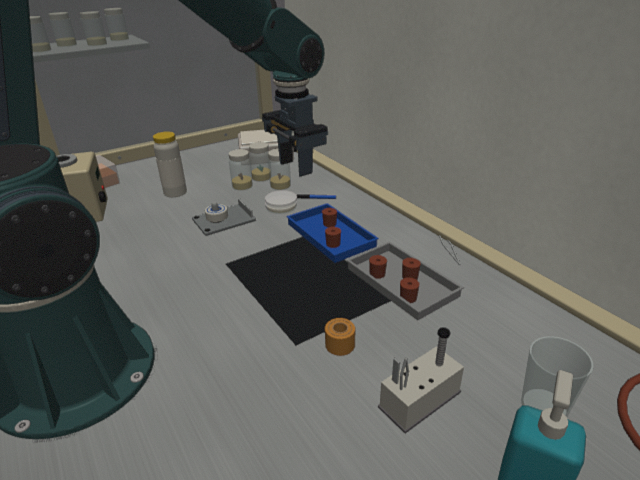

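Request:
arm_command(plan=[[0,-3,0,0,0,0],[0,-3,0,0,0,0],[0,-3,0,0,0,0],[0,-3,0,0,0,0],[0,-3,0,0,0,0],[0,-3,0,0,0,0],[0,-3,0,0,0,0],[0,-3,0,0,0,0]])

```text
time: 71.95
tool_pos: [0.585, 0.0243, 0.3865]
eef_rot: [-0.0, 1.0, 0.0, -0.0]
ft_force: [0.8, -0.2, -0.4]
opening: 0.082
```

```bash
python3 -c "
from go import *
t=snap('top'); zt=pts(t); row(.6,0,.2)
u,v=map(int,proj(t,[.4345,.374,.043]))
P=zt[v-16:v+17,u-16:u+17].reshape(-1,3); k=P[:,2]>.035; d=np.hypot(P[:,0]-.4345,P[:,1]-.374); k&=(d<.04);R=k&(d>.016); 
A=np.c_[P[R,:2]-[.4345,.374],np.ones(R.sum())]; print('plane',np.linalg.lstsq(A,P[R,2],rcond=None)[0].round(4))
cv2.imwrite('pics/t4c.png',cv2.resize(t['pixels'][140:340,90:450,::-1],None,fx=2,fy=2,interpolation=cv2.INTER_CUBIC))"; python3 meas.py|head -6
```

```text
t 72.00 grasp [0.585  0.0241 0.2145] yaw 90.0 F [-0.1   0.51  0.04] open 0.0822
row [-0.3   -0.482  0.29 ] [ 0. -0. -0.]
plane [-0.0007  0.0111  0.0433]
(array([ 0.6444, -0.1855,  0.04  ]), array([ 0.6438, -0.1847,  0.04  ]), 9.98564338684082, 261.5)
(array([0.686 , 0.1804, 0.04  ]), array([0.6847, 0.1796, 0.04  ]), 9.975751876831055, 257.5)
(array([ 0.7006, -0.1291,  0.04  ]), array([ 0.6999, -0.1277,  0.04  ]), 10.12432861328125, 266.5)
head [ 0.516 -0.396  0.133]
spool [0.499 0.221 0.005]
spindle [0.437 0.366 0.052]
```

View pics/t4c.png

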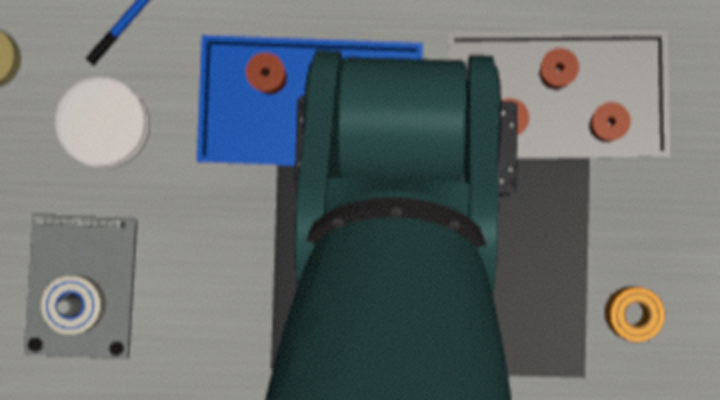

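The spool's top face measures 43.3 mm high and level, where 43 mm is expected. The stoppers and the probe are in place.

```bash
python3 -c "
from rig import env
print(env.sign_off())"
```

```text
the job is handed in; nothing more can be done
None
```

The job is done and handed in at about 72 s of the 208 s allowed. All five stoppers were on the bench, and I tried each bore with the probe before moving any of them.

| Stopper's starting position (x, y in m) | Probe result | Now in |
|---|---|---|
| (0.449, -0.088) | right through: tip went to about 6 mm above the bench, no force | metal tray |
| (0.537, -0.053) | right through, same | metal tray |
| (0.450, 0.000) | right through, same | metal tray |
| (0.549, 0.060) | blind: 5 N at the disc's depth | blue tray |
| (0.440, 0.109) | blind: 13 N at the disc's depth | blue tray |

The probe went back into its hole before the sorting. I mounted the spool last.

**Last checks:** The final side view showed all five stoppers upright in the right trays and the probe hanging in its hole. The spool lies level, with its top at 43.3 mm against 43 mm expected, so it is down on its seat. I never touched the dishes or the amber roll, and I saw no object knocked aside.

- **Probe grip:** My first grip on the probe caught the button head (opening 18.5 mm). I opened and regripped lower, on the 13 mm handle, before lifting it.
- **Camera mismatch:** The side view and the top view disagreed by 1 to 2 mm at the spindle. I shifted the spool by about 1 mm to allow for it, and it went down without resistance.

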